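# Unstack the sharpening stones into their holders

### The job

Take the two crossed stacks of sharpening stones apart, lifting the upper stone off before you move the one beneath, and lay each of the four stones flat, lengthwise and centred on the board of the holder whose end cleats have its own colour, between the cleats. The stones are brittle, so set them down rather than dropping them, and leave the jar of screws and the oil can standing where they are.

Things in the scene. Friction and masses are not known exactly. Their poses are not given: they have to be found in the camera images.
- stone_coarse: loose black sharpening stone, a plain brick 115 x 45 x 22 mm (x, y, z), about 0.25 kg; origin at the centre of its underside, x along its length, z up; a half turn about z leaves it the same. At the start it lies flat on the bench with another stone (fine or polish) resting crosswise on top of it.
- stone_medium: loose orange-brown sharpening stone, a plain brick 115 x 45 x 22 mm (x, y, z), about 0.25 kg; origin at the centre of its underside, x along its length, z up; a half turn about z leaves it the same. At the start it lies flat on the bench with another stone (fine or polish) resting crosswise on top of it.
- stone_fine: loose white sharpening stone, a plain brick 115 x 45 x 22 mm (x, y, z), about 0.25 kg; origin at the centre of its underside, x along its length, z up; a half turn about z leaves it the same. At the start it lies flat and crosswise on top of another stone (coarse or medium), its underside 22 mm above the bench.
- stone_polish: loose green sharpening stone, a plain brick 115 x 45 x 22 mm (x, y, z), about 0.25 kg; origin at the centre of its underside, x along its length, z up; a half turn about z leaves it the same. At the start it lies flat and crosswise on top of another stone (coarse or medium), its underside 22 mm above the bench.
- holder_coarse: fixed holder for the black stone: grey-painted board 172 x 70 x 12 mm (x, y, z) with cleats of black across both ends, each cleat 18 mm long (x), 54 mm wide (y), its top 20 mm above the bench and 8 mm above the board. Between the cleats lies 133 mm of flat board for the stone; the long sides have no rim. Origin on the bench under the board's centre, x along its length, z up; board top at z = 12 mm.
- holder_medium: fixed holder for the orange-brown stone: grey-painted board 172 x 70 x 12 mm (x, y, z) with cleats of orange-brown across both ends, each cleat 18 mm long (x), 54 mm wide (y), its top 20 mm above the bench and 8 mm above the board. Between the cleats lies 133 mm of flat board for the stone; the long sides have no rim. Origin on the bench under the board's centre, x along its length, z up; board top at z = 12 mm.
- holder_fine: fixed holder for the white stone: grey-painted board 172 x 70 x 12 mm (x, y, z) with cleats of white across both ends, each cleat 18 mm long (x), 54 mm wide (y), its top 20 mm above the bench and 8 mm above the board. Between the cleats lies 133 mm of flat board for the stone; the long sides have no rim. Origin on the bench under the board's centre, x along its length, z up; board top at z = 12 mm.
- holder_polish: fixed holder for the green stone: grey-painted board 172 x 70 x 12 mm (x, y, z) with cleats of green across both ends, each cleat 18 mm long (x), 54 mm wide (y), its top 20 mm above the bench and 8 mm above the board. Between the cleats lies 133 mm of flat board for the stone; the long sides have no rim. Origin on the bench under the board's centre, x along its length, z up; board top at z = 12 mm.
- jar: bystander: steel-grey jar of screws with a red lid, 56 mm diameter, 75 mm high, loose; origin at the centre of its underside, z up
- oil_can: bystander: blue oil can with a pointed spout, 48 mm diameter, 85 mm high, loose; origin at the centre of its underside, z up
There are look-alikes about, which are no part of the job. There is more than one size of the stone_medium; the one meant has the size given above.

How it is judged:
By the outcome, as a careful person would: the job done as asked, in the order asked, and still so for the second after the job is handed in, with the robot touching nothing.
It also fails if it takes over 109 s, if anything falls off the work surface, if the arm or the gripper's body presses on something with over 40 N, if the wrist force passes 120 N, or if a joint passes its speed limit or range.

### The arm

A 7-joint arm with a two-finger parallel gripper is mounted at the origin on the work surface. World frame = base frame: x ahead of the robot, y to its left, z up, the work surface at z = 0. Lengths are in m, angles in rad, forces in N, time in s.
With the tool pointing down it reaches from about 0.4 to 0.85 m from the base axis. Payload 4.5 kg.
Tool frame: the origin (TCP) lies at the very end of the fingers, on their centre line; the grasp point (between the pads) lies 19 mm behind it; z points along the fingers, y is the line along which they close (so a half turn about z gives the same grasp; the last joint's range is limited). The gripper opens to 88 mm and grips with 3 to 60 N. Pads are 18 mm wide; open, the fingers measure 123 mm over their backs; the gripper's body (75 mm by 187 mm) begins 45 mm behind the grasp point.
Start: joints at [-1.088, 0.689, -0.195, 1.565, 0.157, 0.902, -0.215], TCP at [0.271, 0.563, 0.239] pointing down, gripper open.
Joint ranges: [-3.01, 3.01], [-0.46, 2.08], [-1.47, 1.51], [0.13, 2.56], [-1, 4.14], [0.04, 2.09], [-2.66, 2.66]. Speed limits (rad/s): [2.57, 2.57, 3.14, 3.14, 3.14, 3.14, 3.14].

### API

Orientations are given as a unit quaternion [x, y, z, w].
In Python, from plant import r gives the robot as it stands. The module is installed in compiled form; this text tells all that it offers.
- The arm moves only by the tool step_arm, never from a script. Its argument "increments" is a list of rows, each a list of 2 entries, a list of its own where there are three numbers: the shift along the world's x, y, z in cm, then the turn, a rotation vector about the world's x, y, z in degrees. A call has exactly 10 rows; each row shifts and turns the commanded pose from where the row before left it; what a row does not reach is not made up. A row lasts 1/10 s, in which the tool goes at most 50 mm and 8.59 degrees, less where a joint would pass 70% of its speed; a pose out of reach is approached as far as the arm can. A call is refused whole if a number of a shift passes 5 or a number of a turn 8.59, either way. A call with a gripper value outside its range is refused whole. "fingers" is the opening, from 0 (shut) to 1 (fully open), set as the call begins (left out, the last holds). The fingers move at their own pace and stop on an object; "grip_force" is the grip in N (left out, the last holds). Time passes only in rows, so rows that do not move let the fingers close, or fill a call up. It gives the time, the measured TCP pose, the force, the opening and the grip force at its end, in the units of the state.
- r.get_state(): the state, without advancing time (a new reading comes with each control period).
- r.snapshot(name): name is "scene" or "top" or "wrist"; returns (picture, depth): 384x512x3 uint8, red, green, blue; 384x512 float32, m along the optical axis (not along the pixel's ray), 0 where there is no reading.
- r.calibration(name): a dict with "fov_y" (degrees; the focal length in pixels is half the picture's height over the tangent of half this angle, whatever the lens; pixels are square), "cx", "cy" (the principal point, pixels), "R" (3x3) and "t" (3): a world point X has camera coordinates R X + t. Camera axes: x right, y down, z forward; pixel columns grow to the right and rows downward; lengths in m; the calibration is good to about 2 mm. A picture is of the moment at which its call begins: read the wrist's pose just before it. calibration takes no time and is no camera call; for the wrist camera it gives the pose at the moment of the call.
- r.finish_job(): hands the job in; it is judged then, once.
The state is a dict: "clock": time; "q": joint angles; "qd": joint speeds; "joint_torque": joint torques, N m; "tool_pos": TCP position; "eef_rot": TCP orientation; "contact_force": force on the tool from outside, world axes, zero at the start; "moment": the same for the moment, N m; "opening": opening from 0.0 (shut) to 1.0 (fully open); "finger_force": force on a finger pad.
Only numpy, scipy, OpenCV 4.12 (cv2) and the standard library are available. Lean on these libraries where they do the work, as an engineer would, in place of code of your own. Each camera call takes 0.05 s, during which the arm holds its last target. There are 200 camera calls.

## Working session

There is one attempt and no reset: what is moved stays moved. The work goes in short steps, Python scripts to look and compute and a tool call to move; the robot and the scene stay as the last step left them, time stands still between calls to the robot, and variables do not carry over. Pictures are saved under pics/ and viewed, at most 14 in all, crops included, and the job is handed in when it is done.

Besides the shell and the picture viewer there is one more tool, called after "Call:" as name(argument=value, ...), one argument or row to a line, values as JSON. step_arm: Moves the arm, as the interface text tells. Its arguments: {"type":"object","properties":{"increments":{"type":"array","items":{"type":"array"}},"fingers":{"type":"number"},"grip_force":{"type":"number"}},"required":["increments"]}

```bash
mkdir -p pics; python3 - <<'E'
from plant import r
import cv2,numpy as np
for n in("top","scene"):
    p,d=r.snapshot(n); cv2.imwrite(f"pics/{n}0.png",p[:,:,::-1]); np.savez(f"pics/{n}0.npz",p=p,d=d)
    c=r.calibration(n); print(n,c)
s=r.get_state(); print(s)
E
```

```text
top {'fov_y': 42.001184658232965, 'cx': 246.44593483247777, 'cy': 195.58391745071168, 'R': array([[-0.02631496, -0.99964771, -0.00345984],
       [-0.97457479,  0.02642502, -0.22249877],
       [ 0.22251182, -0.00248317, -0.97492683]]), 't': array([0.03541174, 0.55845789, 1.56692124])}
scene {'fov_y': 50.912028877533444, 'cx': 254.0686737347352, 'cy': 182.38487675235856, 'R': array([[-0.54321338,  0.83956897,  0.00656966],
       [ 0.61413825,  0.40266761, -0.67874369],
       [-0.57249754, -0.36466798, -0.73434586]]), 't': array([ 0.27288657, -0.30308497,  1.37675628])}
{'clock': 0.1, 'q': array([-1.08821314,  0.6899068 , -0.19452535,  1.56623861,  0.15729773,
        0.90246971, -0.21515901]), 'qd': array([ 0.00021625, -0.00181455,  0.00055165, -0.00168785, -0.00018762,
        0.00098797, -0.0001712 ]), 'joint_torque': array([-3.01843640e-03, -5.28498673e+01, -1.27105795e+00, -1.53837776e+01,
       -5.24522841e-02,  2.00819704e-03,  6.17412161e-05]), 'tool_pos': array([0.27095979, 0.5625883 , 0.23798655]), 'eef_rot': array([ 2.22503534e-01,  9.74931542e-01, -8.05843021e-04, -1.27899973e-04]), 'contact_force': array([-0.02674216, -0.44028098,  0.30525955]), 'moment': array([-0.01746141,  0.00568899,  0.0120202 ]), 'finger_force': 0.0, 'opening': 1.0033075025654041}
```

View pics/top0.png

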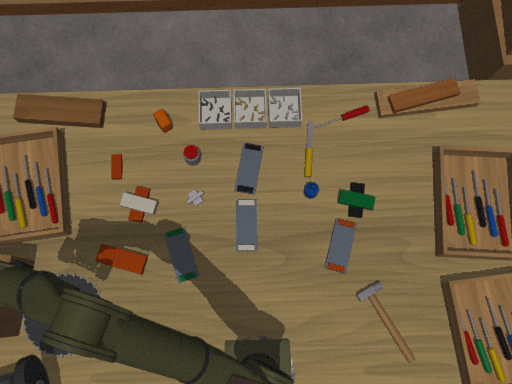

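View pics/scene0.png

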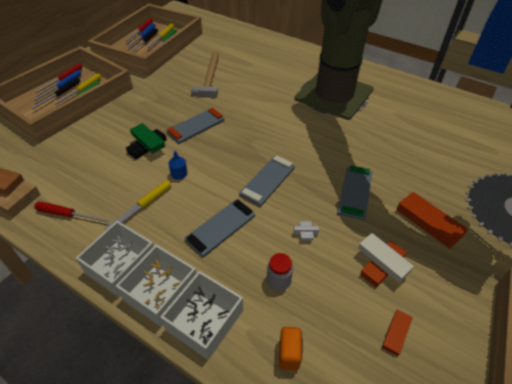

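The top view shows these objects:
- **Stacks:** white on orange at (139,203), green on black at (356,200).
- **Holders:** black (249,168), white (247,225), green (181,255), orange (341,245).
- **Orange look-alikes:** small at (116,166), large at (122,259), and a rounded one at (163,120). The orange stone meant is the one under the white stone, since it is the one in a crossed stack. I still need to confirm its size.
- **Bystanders:** jar (192,155), oil can (311,189).

```bash
cat > h.py <<'E'
import cv2,numpy as np
def rays(c,uv,shape,z):
    f=shape[0]/2/np.tan(np.radians(c["fov_y"]/2))
    uv=np.asarray(uv,float).reshape(-1,2)
    d=np.c_[(uv[:,0]-c["cx"])/f,(uv[:,1]-c["cy"])/f,np.ones(len(uv))]@c["R"]
    o=-c["R"].T@c["t"]; s=(z-o[2])/d[:,2]
    return (o+d*s[:,None])[:,:2]
def cloud(c,d):
    v,u=np.mgrid[:d.shape[0],:d.shape[1]]; f=d.shape[0]/2/np.tan(np.radians(c["fov_y"]/2))
    P=np.stack([(u-c["cx"])/f*d,(v-c["cy"])/f*d,d],-1)
    return (P-c["t"])@c["R"]
def mask(p,col):
    h=cv2.cvtColor(p,cv2.COLOR_RGB2HSV).astype(int);H,S,V=h[...,0],h[...,1],h[...,2]
    return {"orange":((H<13)&(S>190)&(V>90)),"white":((S<50)&(V>150)),"green":((H>55)&(H<90)&(S>150)),
     "grey":((H>95)&(H<125)&(S>30)&(S<140)&(V>60)),"black":(V<45)}[col]
def blob(m,roi):
    x0,y0,x1,y1=roi; k=np.zeros(m.shape,np.uint8);k[y0:y1,x0:x1]=m[y0:y1,x0:x1]
    return k
def rect(xy):
    (x,y),(w,h),a=cv2.minAreaRect((xy*1000).astype(np.float32))
    if w<h: w,h,a=h,w,a+90
    a=(a+90)%180-90
    return np.round([x,y,w,h,a],1)
def pose(c,p,col,roi,z):
    k=blob(mask(p,col),roi); v,u=np.nonzero(k)
    return rect(rays(c,np.c_[u,v],p.shape,z)),len(u)
E
python3 - <<'E'
from h import *; from plant import r
f=np.load("pics/top0.npz");p,d=f["p"],f["d"];c=r.calibration("top")
for n,col,roi,z in [("white","white",(115,185,165,222),.044),("green","green",(332,183,380,215),.044),
 ("orangeLow","orange",(115,180,165,225),.022),("orSmall","orange",(105,145,128,185),.02),("orBig","orange",(90,240,150,278),.03),
 ("blackLow","black",(340,178,372,220),.022),
 ("hO","orange",(320,212,362,280),.02),("hG","green",(160,222,202,288),.02),("hW","white",(230,193,263,256),.02),("hB","black",(230,138,268,198),.02),
 ("gO","grey",(320,212,362,280),.012),("gG","grey",(160,222,202,288),.012),("gW","grey",(230,193,263,256),.012),("gB","grey",(230,138,268,198),.012)]:
    print(n,pose(c,p,col,roi,z))
W=cloud(c,d)
for u,v in [(139,203),(356,200),(116,166),(122,259),(192,155),(311,189),(145,190)]: print((u,v),W[v,u].round(3))
w=r.calibration("wrist"); print(w, r.get_state()["tool_pos"])
E
```

```text
white (array([550.1, 379.3, 112.3,  42.2,  73.1]), 430)
green (array([ 541.1, -340.4,  112.8,   50. ,   76.7]), 465)
orangeLow (array([551.2, 381.1, 113.6,  42.8, -12.5]), 224)
orSmall (array([683.9, 462.3,  85.9,  30.7,   1.7]), 234)
orBig (array([368.9, 432.3, 152.3,  60.3,  73.7]), 730)
blackLow (array([ 545.2, -344.4,  113.7,   43.6,   -7.6]), 246)
hO (array([ 395.7, -283.6,  166.6,   50. ,  -16.3]), 149)
hG (array([379.7, 241. , 164.7,  49.7,  16.3]), 131)
hW (array([472. ,  24.5, 163.9,  46.8,  -1.6]), 149)
hB (array([665.9,  10.9, 166.6,  51.2, -11.5]), 142)
gO (array([ 395.4, -283.7,  164.9,   67.8,  -16.4]), 804)
gG (array([380. , 240.8, 163.8,  66.8,  16.3]), 439)
gW (array([483.7,  24.4, 192.1,  66. ,  -1.2]), 766)
gB (array([665.9,  10.7, 166. ,  66. , -11.7]), 733)
(139, 203) [0.548 0.374 0.045]
(356, 200) [ 0.541 -0.341  0.035]
(116, 166) [0.684 0.461 0.02 ]
(122, 259) [0.367 0.428 0.031]
(192, 155) [0.701 0.197 0.069]
(311, 189) [ 0.575 -0.191  0.064]
(145, 190) [0.597 0.36  0.022]
{'fov_y': 68.54987920418453, 'cx': 258.3587731216041, 'cy': 190.84579805923622, 'R': array([[ 0.43257546,  0.90159641, -0.00154404],
       [ 0.8642216 , -0.41415426,  0.28565236],
       [ 0.25690367, -0.12490059, -0.95833206]]), 't': array([-0.6253949 , -0.04057549,  0.38860443])} [0.27095979 0.5625883  0.23798655]
```

The stack's orange stone measures about 114 x 43 mm, which fits. The look-alikes measure 86 x 31 and 152 x 60. Next I'll move over the white/orange stack and confirm with the wrist camera.

Call:
step_arm(
  increments=[
    [[2.8, -1.8, 0], [0, 0, -8.1]],
    [[2.8, -1.8, 0], [0, 0, -8.1]],
    [[2.8, -1.8, 0], [0, 0, -8.1]],
    [[2.8, -1.8, 0], [0, 0, -8.1]],
    [[2.8, -1.8, 0], [0, 0, -8.1]],
    [[2.8, -1.8, 0], [0, 0, -8.1]],
    [[2.8, -1.8, 0], [0, 0, -8.1]],
    [[2.8, -1.8, 0], [0, 0, -8.1]],
    [[2.8, -1.8, 0], [0, 0, -8.1]],
    [[2.7, -2.1, 0], [0, 0, -8.1]],
  ],
  fingers=1,
  grip_force=30,
)

```text
clock: 1.1
tool_pos: [0.5508, 0.3796, 0.2382]
eef_rot: [0.804, 0.595, -0.0, -0.0]
contact_force: [-0.2, 0.2, -0.2]
opening: 0.998
finger_force: 0.0
```

```bash
cat >> h.py <<'E'
def look(r,name):
    c=r.calibration("wrist");p,d=r.snapshot("wrist")
    cv2.imwrite(f"pics/{name}.png",p[:,:,::-1]); np.savez(f"pics/{name}.npz",p=p,d=d)
    return c,p,d
def tool(r):
    from scipy.spatial.transform import Rotation as Ro
    s=r.get_state(); M=Ro.from_quat(s["eef_rot"]).as_matrix(); y=M[:,1]
    a=np.degrees(np.arctan2(y[1],y[0])); print("t",round(s["clock"],2),"pos mm",(s["tool_pos"]*1000).round(1),"close dir",round((a+90)%180-90,2),"toolz",M[:,2].round(4),"q7",s["q"][6].round(2),"F",s["contact_force"].round(1),"open",round(s["opening"],3),"ff",round(s["finger_force"],1))
def cpose(c,p,d,col,zr,near,rad=.13):
    """rect of points of a colour whose depth height lies in zr (m), near xy; rays cut at zr mean"""
    W=cloud(c,d); k=mask(p,col)&(W[...,2]>zr[0])&(W[...,2]<zr[1])&(np.hypot(W[...,0]-near[0],W[...,1]-near[1])<rad)&(d>0)
    n,l,st,_=cv2.connectedComponentsWithStats(k.astype(np.uint8))
    keep=np.isin(l,[i for i in range(1,n) if st[i,4]>60]); P=W[keep]
    return rect(P[:,:2]),len(P),np.median(P[:,2]).round(4)
E
python3 - <<'E'
from h import *; from plant import r
c,p,d=look(r,"w1"); tool(r)
for col,zr in [("white",(.035,.055)),("orange",(.015,.03))]:
    try: print(col,cpose(c,p,d,col,zr,(.55,.38)))
    except Exception as e: print(e)
E
```

```text
t 1.15 pos mm [557.  372.7 238.4] close dir -17.8 toolz [ 0.0052 -0.0053 -1.    ] q7 -0.84 F [ 4.7 -3.8 -0. ] open 1.003 ff 0.0
white (array([550.6, 379.6, 114.3,  43.2,  74. ]), 2098, np.float64(0.0429))
orange (array([649.1, 453.9,  27.1,  12.1, -53.7]), 116, np.float64(0.0157))
```

View pics/w1.png

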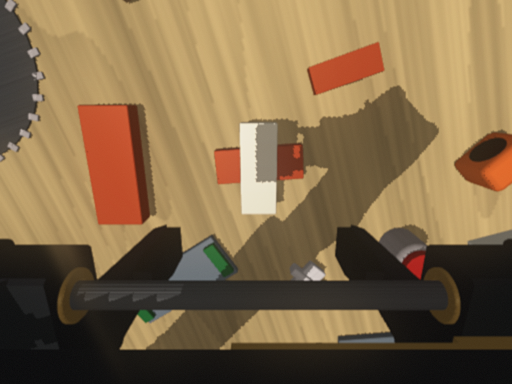

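The wrist view shows the stack at (258,167), with the white stone across an orange one. The small orange block (345,68) and the large one (113,165) are look-alikes. I'll confirm the middle one in an enlarged crop and measure it.

```bash
python3 - <<'E'
from h import *; from plant import r
c,p,d=look(r,"w2"); tool(r)
cv2.imwrite("pics/w2c.png",cv2.resize(p[20:250,60:420,::-1],None,fx=2.2,fy=2.2,interpolation=cv2.INTER_CUBIC))
print(cpose(c,p,d,"white",(.035,.055),(.55,.38)))
h=cv2.cvtColor(p,cv2.COLOR_RGB2HSV); print(h[167,228],h[167,290],cloud(c,d)[167,228],cloud(c,d)[167,290],cloud(c,d)[68,345])
k=(((h[...,0]<15)|(h[...,0]>170))&(h[...,1]>150)&(h[...,2]>50)).astype(np.uint8)
n,l,st,_=cv2.connectedComponentsWithStats(k)
for i in range(1,n):
    if st[i,4]>200:
        v,u=np.nonzero(l==i); print(st[i],rect(rays(c,np.c_[u,v],p.shape,.022)))
v,u=np.nonzero(k[130:200,200:312]); print("lower",rect(rays(c,np.c_[u+200,v+130],p.shape,.022)))
E
```

```text
t 1.2 pos mm [555.  374.1 238.3] close dir -17.33 toolz [ 0.0037 -0.0049 -1.    ] q7 -0.84 F [ 1.  -0.4 -0.3] open 1.001 ff 0.0
(array([551.1, 379.5, 114.4,  43.6,  72.9]), 2510, np.float64(0.0429))
[  8 179 198] [  8 172 105] [0.52076653 0.38266716 0.01948368] [0.59837596 0.35775846 0.01961681] [0.69484415 0.45357666 0.01655152]
[ 298   35   77   54 2221] [684.7 462.   86.3  33.2   2. ]
[  67  102   76  121 6867] [373.3 432.3 158.4  74.4  73. ]
[ 448  125   64   59 2218] [847.6 295.2  79.6  76.6  29. ]
[270 139  27  37 901] [592.2 373.7  45.8  34.4  76.6]
[206 144  27  37 816] [513.1 391.9  45.6  31.4  76.8]
[396 244  31  36 678] [736.8 170.7  58.6  40.1 -59.6]
lower [553.5 382.6 114.3  45.6 -12.9]
```

View pics/w2c.png

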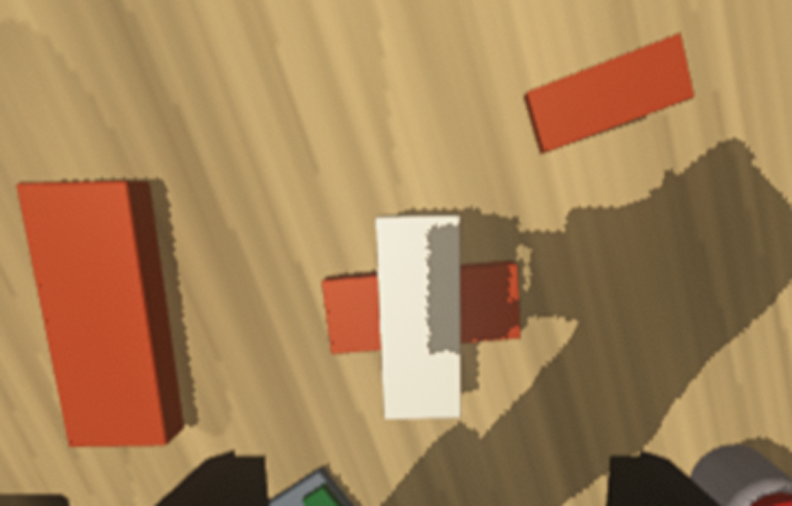

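The crop confirms it: the orange stone under the white one measures 114 x 45 mm, which matches. The large block at left (158 long) and the small one at upper right (86 x 33) don't. Descending to grasp the white stone, with the tips staying just above the orange top.

Call:
step_arm(
  increments=[
    [[0.1, 0, -3], [0, 0, 0]],
    [[0, 0, -4], [0, 0, 0]],
    [[0, 0, -4], [0, 0, 0]],
    [[0, 0, -3], [0, 0, 0]],
    [[0, 0, -2], [0, 0, 0]],
    [[0, 0, -1.5], [0, 0, 0]],
    [[0, 0, -1], [0, 0, 0]],
    [[0, 0, -0.5], [0, 0, 0]],
    [[0, 0, 0], [0, 0, 0]],
    [[0, 0, 0], [0, 0, 0]],
  ],
)

```text
clock: 2.2
tool_pos: [0.5518, 0.3806, 0.0497]
eef_rot: [0.802, 0.597, 0.001, 0.0]
contact_force: [0.4, -0.3, 0.8]
opening: 1.001
finger_force: 0.0
```

Call:
step_arm(
  increments=[
    [[-0.1, -0.1, -0.8], [0, 0, 0]],
    [[0, 0, -0.7], [0, 0, 0]],
    [[0, 0, -0.5], [0, 0, 0]],
    [[0, 0, -0.2], [0, 0, 0]],
    [[0, 0, 0], [0, 0, 0]],
    [[0, 0, 0], [0, 0, 0]],
    [[0, 0, 0], [0, 0, 0]],
    [[0, 0, 0], [0, 0, 0]],
    [[0, 0, 0], [0, 0, 0]],
    [[0, 0, 0], [0, 0, 0]],
  ],
)

```text
clock: 3.2
tool_pos: [0.5502, 0.3792, 0.0268]
eef_rot: [0.802, 0.597, 0.0, 0.0]
contact_force: [-0.6, -0.1, 0.3]
opening: 0.999
finger_force: 0.0
```

Call:
step_arm(
  increments=[
    [[0, 0, 0], [0, 0, 0]],
    [[0, 0, 0], [0, 0, 0]],
    [[0, 0, 0], [0, 0, 0]],
    [[0, 0, 0], [0, 0, 0]],
    [[0, 0, 0], [0, 0, 0]],
    [[0, 0, 0], [0, 0, 0]],
    [[0, 0, 0], [0, 0, 0]],
    [[0, 0, 0], [0, 0, 0]],
    [[0, 0, 0], [0, 0, 0]],
    [[0, 0, 0], [0, 0, 0]],
  ],
  fingers=0,
  grip_force=30,
)

```text
clock: 4.2
tool_pos: [0.5502, 0.3791, 0.0267]
eef_rot: [0.802, 0.597, 0.0, 0.0]
contact_force: [0.6, 0.8, -1.0]
opening: 0.508
finger_force: 30.0
```

Call:
step_arm(
  increments=[
    [[0, 0, 0.5], [0, 0, 0]],
    [[0, 0, 1], [0, 0, 0]],
    [[0, 0, 2], [0, 0, 0]],
    [[0, 0, 3], [0, 0, 0]],
    [[0, 0, 3], [0, 0, 0]],
    [[0, 0, 3], [0, 0, 0]],
    [[0, 0, 2.5], [0, 0, 0]],
    [[-0.4, -1.5, 0], [0, 0, -3.6]],
    [[-0.5, -2.5, 0], [0, 0, -5]],
    [[-0.8, -3.5, 0], [0, 0, -6]],
  ],
)

```text
clock: 5.2
tool_pos: [0.5328, 0.3055, 0.1776]
eef_rot: [0.872, 0.49, 0.001, -0.001]
contact_force: [0.3, -0.1, -2.8]
opening: 0.51
finger_force: 30.0
```

Call:
step_arm(
  increments=[
    [[-0.8, -3.5, 0], [0, 0, -6]],
    [[-0.8, -3.5, 0], [0, 0, -7]],
    [[-0.8, -3.5, 0], [0, 0, -8]],
    [[-0.8, -3.5, 0], [0, 0, -8]],
    [[-0.8, -3.5, 0], [0, 0, -8]],
    [[-0.8, -3.5, 0], [0, 0, -7]],
    [[-0.8, -3, 0], [0, 0, -7]],
    [[-0.7, -2.5, 0], [0, 0, -5]],
    [[-0.4, -1, 0], [0, 0, -4]],
    [[0, 0, 0], [0, 0, 0]],
  ],
)

```text
clock: 6.2
tool_pos: [0.4659, 0.0282, 0.1773]
eef_rot: [1.0, -0.013, 0.0, -0.0]
contact_force: [-0.3, 0.2, -2.2]
opening: 0.508
finger_force: 30.0
```

```bash
python3 - <<'E'
from h import *; from plant import r
c,p,d=look(r,"w3"); tool(r)
print(cpose(c,p,d,"white",(.012,.028),(.472,.0245)),cpose(c,p,d,"grey",(.006,.017),(.472,.0245)))
E
```

```text
t 6.25 pos mm [466.4  29.8 177.1] close dir 88.74 toolz [ 6.e-04  9.e-04 -1.e+00] q7 -1.2 F [ 0.4  0.8 -3.6] open 0.508 ff 30.0
(array([0., 0., 0., 0., 0.]), 0, np.float64(nan)) (array([0., 0., 0., 0., 0.]), 0, np.float64(nan))
  return _methods._mean(a, axis=axis, dtype=dtype,
  ret = ret.dtype.type(ret / rcount)
```

View pics/w3.png

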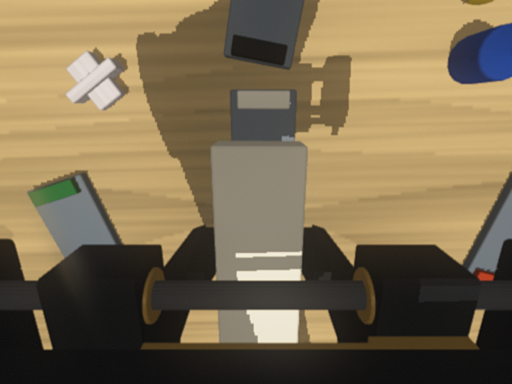

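The held white stone covers cols 212–306. The far white cleat is visible in shade at about (264,100), and the board end at rows 90–140. I'll check the holder's pose from those.

```bash
python3 - <<'E'
from h import *; from plant import r
p=np.load("pics/w3.npz")["p"];d=np.load("pics/w3.npz")["d"]; c=r.calibration("wrist"); tool(r)
W=cloud(c,d)
# holder far end by height
k=(W[...,2]>.016)&(W[...,2]<.028)&(W[...,0]>.52)&(W[...,0]<.6)&(abs(W[...,1]-.025)<.06)
print("cleat",rect(W[k][:,:2]),k.sum(),np.median(W[k][:,2]))
k=(W[...,2]>.006)&(W[...,2]<.03)&(W[...,0]>.505)&(W[...,0]<.575)&(abs(W[...,1]-.025)<.06)
print("boardend",rect(W[k][:,:2]),k.sum(),"xmax",W[k][:,0].max())
k=(W[...,2]>.18)&(W[...,2]<.21)&(W[...,0]>.46)&(np.arange(384)[:,None]<215)
P=W[k];print("stone",rect(P[:,:2]),"xmax",np.percentile(P[:,0],99.5),np.median(P[:,2]))
c=r.calibration("top");p,d=r.snapshot("top");W=cloud(c,d)
print("w/ top",W[225,247])
E
```

```text
t 6.25 pos mm [466.4  29.8 177.1] close dir 88.74 toolz [ 6.e-04  9.e-04 -1.e+00] q7 -1.2 F [ 0.4  0.8 -3.6] open 0.508 ff 30.0
cleat [569.7  26.2  61.3  56.6   1.2] 1836 0.018751012920327347
boardend [532.8  24.4  70.1  52.9  88.9] 3380 xmax 0.559928549146886
stone [507.5  29.6  45.3  34.1  88.8] xmax 0.5246811427661564 0.1933718812248114
w/ top [0.43977873 0.02153382 0.19691183]
```

Call:
step_arm(
  increments=[
    [[0.6, -0.5, -1], [0, 0, 0]],
    [[0, 0, -2], [0, 0, 0]],
    [[0, 0, -3], [0, 0, 0]],
    [[0, 0, -3], [0, 0, 0]],
    [[0, 0, -2.5], [0, 0, 0]],
    [[0, 0, -1.8], [0, 0, 0]],
    [[0, 0, -1], [0, 0, 0]],
    [[0, 0, -0.5], [0, 0, 0]],
    [[0, 0, 0], [0, 0, 0]],
    [[0, 0, 0], [0, 0, 0]],
  ],
)

```text
clock: 7.3
tool_pos: [0.4727, 0.0243, 0.0292]
eef_rot: [1.0, -0.011, 0.001, 0.0]
contact_force: [0.0, -0.0, -2.3]
opening: 0.51
finger_force: 30.0
```

Call:
step_arm(
  increments=[
    [[0, 0, -0.1], [0, 0, 0]],
    [[0, 0, -0.1], [0, 0, 0]],
    [[0, 0, -0.1], [0, 0, 0]],
    [[0, 0, -0.1], [0, 0, 0]],
    [[0, 0, -0.1], [0, 0, 0]],
    [[0, 0, -0.1], [0, 0, 0]],
    [[0, 0, -0.1], [0, 0, 0]],
    [[0, 0, -0.1], [0, 0, 0]],
    [[0, 0, 0], [0, 0, 0]],
    [[0, 0, 0], [0, 0, 0]],
  ],
)

```text
clock: 8.3
tool_pos: [0.4722, 0.0241, 0.0207]
eef_rot: [1.0, -0.011, -0.0, 0.0]
contact_force: [0.3, -0.2, -2.7]
opening: 0.508
finger_force: 30.0
```

Call:
step_arm(
  increments=[
    [[0, 0.1, 0], [0, 0, 0]],
    [[0, 0, -0.1], [0, 0, 0]],
    [[0, 0, -0.1], [0, 0, 0]],
    [[0, 0, -0.05], [0, 0, 0]],
    [[0, 0, -0.05], [0, 0, 0]],
    [[0, 0, -0.05], [0, 0, 0]],
    [[0, 0, -0.05], [0, 0, 0]],
    [[0, 0, 0], [0, 0, 0]],
    [[0, 0, 0], [0, 0, 0]],
    [[0, 0, 0], [0, 0, 0]],
  ],
)

```text
clock: 9.3
tool_pos: [0.4722, 0.0251, 0.0168]
eef_rot: [1.0, -0.011, 0.0, 0.0]
contact_force: [0.0, 0.7, -2.8]
opening: 0.505
finger_force: 30.0
```

Not in contact yet, so I'll creep down.

Call:
step_arm(
  increments=[
    [[0, 0, -0.03], [0, 0, 0]],
    [[0, 0, -0.03], [0, 0, 0]],
    [[0, 0, -0.02], [0, 0, 0]],
    [[0, 0, -0.02], [0, 0, 0]],
    [[0, 0, -0.02], [0, 0, 0]],
    [[0, 0, 0], [0, 0, 0]],
    [[0, 0, 0], [0, 0, 0]],
    [[0, 0, 0], [0, 0, 0]],
    [[0, 0, 0], [0, 0, 0]],
    [[0, 0, 0], [0, 0, 0]],
  ],
)

```text
clock: 10.3
tool_pos: [0.4722, 0.0252, 0.0166]
eef_rot: [1.0, -0.011, 0.0, -0.0]
contact_force: [-0.7, 1.2, 11.5]
opening: 0.508
finger_force: 30.0
```

Call:
step_arm(
  increments=[
    [[0, 0, 0], [0, 0, 0]],
    [[0, 0, 0], [0, 0, 0]],
    [[0, 0, 0], [0, 0, 0]],
    [[0, 0, 0], [0, 0, 0]],
    [[0, 0, 1], [0, 0, 0]],
    [[0, 0, 2], [0, 0, 0]],
    [[0, 0, 3], [0, 0, 0]],
    [[0, 0, 4], [0, 0, 0]],
    [[0, 0, 4], [0, 0, 0]],
    [[0, 0, 4], [0, 0, 0]],
  ],
  fingers=1,
)

```text
clock: 11.3
tool_pos: [0.4714, 0.0252, 0.1977]
eef_rot: [1.0, -0.012, -0.0, -0.0]
contact_force: [0.6, 0.8, -0.3]
opening: 0.999
finger_force: 0.0
```

Call:
step_arm(
  increments=[
    [[0.8, 3.5, 2], [0, 0, -1.1]],
    [[0.8, 3.5, 1], [0, 0, -1.2]],
    [[0.8, 3.5, 0], [0, 0, -1.2]],
    [[0.8, 3.6, 0], [0, 0, -1.2]],
    [[0.8, 3.6, 0], [0, 0, -1.2]],
    [[0.8, 3.6, 0], [0, 0, -1.2]],
    [[0.8, 3.6, 0], [0, 0, -1.2]],
    [[0.8, 3.6, 0], [0, 0, -1.2]],
    [[0.8, 3.6, 0], [0, 0, -1]],
    [[0.8, 3.6, 0], [0, 0, -1]],
  ],
)

```text
clock: 12.3
tool_pos: [0.5515, 0.3837, 0.2261]
eef_rot: [0.994, -0.112, -0.0, 0.0]
contact_force: [0.2, 0.5, 0.1]
opening: 1.004
finger_force: 0.0
```

Call:
step_arm(
  increments=[
    [[0, 0, 0], [0, 0, 0]],
    [[0, 0, -2], [0, 0, 0]],
    [[0, 0, -2], [0, 0, 0]],
    [[0, 0, -2], [0, 0, 0]],
    [[0, 0, 0], [0, 0, 0]],
    [[0, 0, 0], [0, 0, 0]],
    [[0, 0, 0], [0, 0, 0]],
    [[0, 0, 0], [0, 0, 0]],
    [[0, 0, 0], [0, 0, 0]],
    [[0, 0, 0], [0, 0, 0]],
  ],
)

```text
clock: 13.3
tool_pos: [0.5524, 0.3823, 0.1661]
eef_rot: [0.994, -0.112, 0.0, -0.0]
contact_force: [0.2, -0.2, 0.5]
opening: 0.999
finger_force: 0.0
```

```bash
cat >> h.py <<'E'
def byheight(c,d,zr,near,rad):
    W=cloud(c,d);k=(W[...,2]>zr[0])&(W[...,2]<zr[1])&(np.hypot(W[...,0]-near[0],W[...,1]-near[1])<rad)&(d>0)
    n,l,st,_=cv2.connectedComponentsWithStats(k.astype(np.uint8)); i=1+st[1:,4].argmax(); P=W[l==i]
    return rect(P[:,:2]),len(P),np.median(P[:,2]).round(4)
E
python3 - <<'E'
from h import *; from plant import r
c,p,d=look(r,"w4"); tool(r)
print("orange",byheight(c,d,(.013,.03),(.552,.382),.09))
c=r.calibration("top");p,d=r.snapshot("top");np.savez("pics/t4.npz",p=p,d=d)
print("white",byheight(c,d,(.029,.04),(.472,.025),.09))
print(pose(c,p,"white",(225,190,270,258),.034))
x0=cv2.resize(p[130:290,160:370,::-1],None,fx=3.5,fy=3.5,interpolation=cv2.INTER_CUBIC);cv2.imwrite("pics/t4c.png",x0)
E
```

```text
t 13.35 pos mm [552.3 382.2 165.9] close dir 77.19 toolz [ 4.e-04  3.e-04 -1.e+00] q7 -1.95 F [0.9 0.8 0. ] open 0.999 ff 0.0
orange (array([553.3, 381.2, 114.2,  45. , -13. ]), 4413, np.float64(0.0209))
white (array([471. ,  26. , 113.7,  42.9,  -1.5]), 412, np.float64(0.0341))
(array([469.7,  25.8, 162.6,  48.7,  -1.7]), 587)
```

View pics/t4c.png

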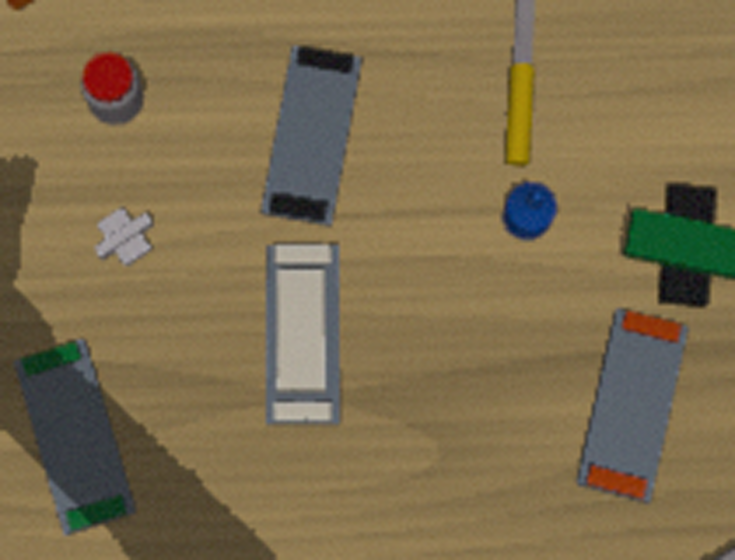

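The white stone sits flat between the white cleats, centred within about 1 mm. Now the orange stone.

Call:
step_arm(
  increments=[
    [[0.1, -0.1, -2], [0, 0, 0]],
    [[0, 0, -3], [0, 0, 0]],
    [[0, 0, -3], [0, 0, 0]],
    [[0, 0, -3], [0, 0, 0]],
    [[0, 0, -2], [0, 0, 0]],
    [[0, 0, -1.5], [0, 0, 0]],
    [[0, 0, -0.7], [0, 0, 0]],
    [[0, 0, -0.4], [0, 0, 0]],
    [[0, 0, -0.1], [0, 0, 0]],
    [[0, 0, 0], [0, 0, 0]],
  ],
)

```text
clock: 14.4
tool_pos: [0.5537, 0.3814, 0.0094]
eef_rot: [0.994, -0.112, 0.001, -0.0]
contact_force: [-0.2, 0.4, -0.4]
opening: 1.005
finger_force: 0.0
```

Call:
step_arm(
  increments=[
    [[0, 0, 0], [0, 0, 0]],
    [[0, 0, -0.1], [0, 0, 0]],
    [[0, 0, 0], [0, 0, 0]],
    [[0, 0, 0], [0, 0, 0]],
    [[0, 0, 0], [0, 0, 0]],
    [[0, 0, 0], [0, 0, 0]],
    [[0, 0, 0], [0, 0, 0]],
    [[0, 0, 0], [0, 0, 0]],
    [[0, 0, 0], [0, 0, 0]],
    [[0, 0, 0], [0, 0, 0]],
  ],
  fingers=0,
  grip_force=30,
)

```text
clock: 15.4
tool_pos: [0.5531, 0.3811, 0.0076]
eef_rot: [0.994, -0.112, -0.0, 0.0]
contact_force: [-1.8, -0.5, 0.3]
opening: 0.506
finger_force: 30.0
```

Call:
step_arm(
  increments=[
    [[0, 0, 0.5], [0, 0, 0]],
    [[0, 0, 1], [0, 0, 0]],
    [[0, 0, 2.5], [0, 0, 0]],
    [[0, 0, 3.5], [0, 0, 0]],
    [[0, 0, 4], [0, 0, 0]],
    [[0, 0, 3], [0, 0, 0]],
    [[-0.2, -1, 1.5], [0, 0, 0]],
    [[-0.5, -2, 0], [0, 0, 0]],
    [[-0.7, -3, 0], [0, 0, 0]],
    [[-0.9, -4, 0], [0, 0, 0]],
  ],
)

```text
clock: 16.4
tool_pos: [0.529, 0.2811, 0.167]
eef_rot: [0.994, -0.11, -0.0, -0.0]
contact_force: [0.1, -0.5, -1.9]
opening: 0.506
finger_force: 30.0
```

Call:
step_arm(
  increments=[
    [[-1, -4.2, 0], [0, 0, -0.5]],
    [[-1, -4.2, 0], [0, 0, -0.5]],
    [[-1, -4.2, 0], [0, 0, -0.5]],
    [[-1, -4.2, 0], [0, 0, -0.5]],
    [[-1, -4.2, 0], [0, 0, -0.5]],
    [[-1, -4.2, 0], [0, 0, -0.5]],
    [[-1, -4.2, 0], [0, 0, -0.5]],
    [[-1, -4.2, 0], [0, 0, 0]],
    [[-1, -4.2, 0], [0, 0, 0]],
    [[-1, -4.2, 0], [0, 0, 0]],
  ],
)

```text
clock: 17.4
tool_pos: [0.4284, -0.1406, 0.1675]
eef_rot: [0.99, -0.142, -0.001, 0.0]
contact_force: [0.1, 0.3, -2.2]
opening: 0.503
finger_force: 30.0
```

Call:
step_arm(
  increments=[
    [[-1, -4.2, 0], [0, 0, 0]],
    [[-0.9, -4.2, 0], [0, 0, 0]],
    [[-0.9, -3.5, 0], [0, 0, 0]],
    [[-0.4, -1.8, 0], [0, 0, 0]],
    [[-0.2, -0.8, 0], [0, 0, 0]],
    [[0, 0, 0], [0, 0, 0]],
    [[0, 0, 0], [0, 0, 0]],
    [[0, 0, 0], [0, 0, 0]],
    [[0, 0, 0], [0, 0, 0]],
    [[0, 0, 0], [0, 0, 0]],
  ],
)

```text
clock: 18.4
tool_pos: [0.3965, -0.283, 0.1675]
eef_rot: [0.99, -0.141, -0.0, -0.0]
contact_force: [0.5, 0.3, -2.2]
opening: 0.51
finger_force: 30.0
```

```bash
python3 - <<'E'
from h import *; from plant import r
c,p,d=look(r,"w5"); tool(r); W=cloud(c,d)
S=(W[...,2]>.15)&(W[...,2]<.2); S=W[S&(mask(p,"orange"))]; print("stone",rect(S[:,:2]),np.median(S[:,2]))
u=np.array([np.cos(np.radians(-16.3)),np.sin(np.radians(-16.3))])
k=(W[...,2]>.006)&(W[...,2]<.03)&(np.hypot(W[...,0]-.396,W[...,1]+.284)<.12);P=W[k][:,:2]
a=(P-[.3956,-.2836])@u; b=(P-[.3956,-.2836])@[-u[1],u[0]]
for q in (0,.04,.05,.06,.07,.08):
    m=(a>q)&(a<q+.01)
    if m.sum()>5: print(q,m.sum(),(np.percentile(b[m],[1,99])*1000).round(1))
print("a max",np.percentile(a,99.8)*1000)
E
```

```text
t 18.45 pos mm [ 396.4 -283.3  167.5] close dir 73.75 toolz [-1.e-04  2.e-04 -1.e+00] q7 -0.79 F [ 0.3  0.3 -1.7] open 0.51 ff 30.0
stone [ 396.8 -281.9  114.6   44.7  -15.7] 0.18097804283812297
0.04 582 [-35.8  32.9]
0.05 606 [-35.2  32.9]
0.06 665 [-34.9  33.5]
0.07 739 [-35.4  33.2]
0.08 477 [-35.3  33. ]
a max 119.62036974275578
```

Call:
step_arm(
  increments=[
    [[-0.1, -0.1, -1.5], [0, 0, 0]],
    [[0, 0, -3], [0, 0, 0]],
    [[0, 0, -3], [0, 0, 0]],
    [[0, 0, -3], [0, 0, 0]],
    [[0, 0, -1.8], [0, 0, 0]],
    [[0, 0, -1], [0, 0, 0]],
    [[0, 0, -0.6], [0, 0, 0]],
    [[0, 0, -0.3], [0, 0, 0]],
    [[0, 0, 0], [0, 0, 0]],
    [[0, 0, 0], [0, 0, 0]],
  ],
)

```text
clock: 19.45
tool_pos: [0.3955, -0.2851, 0.0262]
eef_rot: [0.99, -0.142, 0.001, 0.0]
contact_force: [-0.3, 0.6, -1.9]
opening: 0.51
finger_force: 30.0
```

Call:
step_arm(
  increments=[
    [[0, 0, -0.1], [0, 0, 0]],
    [[0, 0, -0.1], [0, 0, 0]],
    [[0, 0, -0.05], [0, 0, 0]],
    [[0, 0, -0.05], [0, 0, 0]],
    [[0, 0, -0.05], [0, 0, 0]],
    [[0, 0, -0.05], [0, 0, 0]],
    [[0, 0, -0.05], [0, 0, 0]],
    [[0, 0, 0], [0, 0, 0]],
    [[0, 0, 0], [0, 0, 0]],
    [[0, 0, 0], [0, 0, 0]],
  ],
)

```text
clock: 20.45
tool_pos: [0.3951, -0.2849, 0.0211]
eef_rot: [0.99, -0.142, -0.0, 0.0]
contact_force: [-0.2, -0.7, -1.4]
opening: 0.509
finger_force: 30.0
```

Call:
step_arm(
  increments=[
    [[0, 0, -0.05], [0, 0, 0]],
    [[0, 0, -0.05], [0, 0, 0]],
    [[0, 0, -0.03], [0, 0, 0]],
    [[0, 0, -0.02], [0, 0, 0]],
    [[0, 0, -0.02], [0, 0, 0]],
    [[0, 0, -0.02], [0, 0, 0]],
    [[0, 0, -0.02], [0, 0, 0]],
    [[0, 0, 0], [0, 0, 0]],
    [[0, 0, 0], [0, 0, 0]],
    [[0, 0, 0], [0, 0, 0]],
  ],
)

```text
clock: 21.45
tool_pos: [0.3951, -0.2848, 0.0194]
eef_rot: [0.99, -0.142, 0.0, 0.0]
contact_force: [-0.7, 1.3, 6.2]
opening: 0.505
finger_force: 30.0
```

Call:
step_arm(
  increments=[
    [[0, 0, 0], [0, 0, 0]],
    [[0, 0, 0], [0, 0, 0]],
    [[0, 0, 0], [0, 0, 0]],
    [[0, 0, 0], [0, 0, 0]],
    [[0, 0, 1], [0, 0, 0]],
    [[0, 0, 2], [0, 0, 0]],
    [[0, 0, 4], [0, 0, 0]],
    [[0, 0, 4], [0, 0, 0]],
    [[0.6, 0, 4], [0, 0, 4]],
    [[1, -0.5, 3], [0, 0, 8]],
  ],
  fingers=1,
)

```text
clock: 22.45
tool_pos: [0.4106, -0.2893, 0.2018]
eef_rot: [0.999, -0.036, -0.0, 0.0]
contact_force: [-0.0, -0.9, -0.1]
opening: 1.003
finger_force: 0.0
```

Call:
step_arm(
  increments=[
    [[1.4, -0.6, 1], [0, 0, 8.1]],
    [[1.4, -0.6, 1], [0, 0, 8.1]],
    [[1.4, -0.6, 0], [0, 0, 8.1]],
    [[1.4, -0.6, 0], [0, 0, 8.1]],
    [[1.4, -0.6, 0], [0, 0, 8.1]],
    [[1.4, -0.6, 0], [0, 0, 8.1]],
    [[1.4, -0.6, 0], [0, 0, 8.1]],
    [[1.4, -0.6, 0], [0, 0, 8.1]],
    [[1.4, -0.5, 0], [0, 0, 8.1]],
    [[0.4, 0, 0], [0, 0, 8.1]],
  ],
)

```text
clock: 23.45
tool_pos: [0.542, -0.3433, 0.2194]
eef_rot: [0.783, 0.623, -0.0, 0.001]
contact_force: [-0.1, 0.9, -0.0]
opening: 0.997
finger_force: 0.0
```

Call:
step_arm(
  increments=[
    [[0, 0, -1], [0, 0, 0]],
    [[0, 0, -1], [0, 0, 0]],
    [[0, 0, 0], [0, 0, 0]],
    [[0, 0, 0], [0, 0, 0]],
    [[0, 0, 0], [0, 0, 0]],
    [[0, 0, 0], [0, 0, 0]],
    [[0, 0, 0], [0, 0, 0]],
    [[0, 0, 0], [0, 0, 0]],
    [[0, 0, 0], [0, 0, 0]],
    [[0, 0, 0], [0, 0, 0]],
  ],
)

```text
clock: 24.45
tool_pos: [0.5412, -0.3429, 0.199]
eef_rot: [0.784, 0.62, 0.0, 0.0]
contact_force: [0.3, -0.2, -0.4]
opening: 1.002
finger_force: 0.0
```

```bash
python3 - <<'E'
from h import *; from plant import r
c,p,d=look(r,"w6"); tool(r)
print("green",byheight(c,d,(.036,.055),(.541,-.341),.09),cpose(c,p,d,"green",(.036,.055),(.541,-.341)))
W=cloud(c,d);k=(W[...,2]>.014)&(W[...,2]<.03)&(np.hypot(W[...,0]-.545,W[...,1]+.344)<.075);print("black",rect(W[k][:,:2]))
c=r.calibration("top");p,d=r.snapshot("top");np.savez("pics/t6.npz",p=p,d=d)
print("orange placed",byheight(c,d,(.029,.04),(.3954,-.2843),.09))
cv2.imwrite("pics/t6c.png",cv2.resize(p[130:290,160:400,::-1],None,fx=3.3,fy=3.3,interpolation=cv2.INTER_CUBIC))
E
```

```text
t 24.5 pos mm [ 541.2 -342.9  199. ] close dir -13.32 toolz [ 1.e-04  0.e+00 -1.e+00] q7 0.28 F [-0.3  0.2 -0.4] open 1.005 ff 0.0
green (array([ 543.4, -342.5,  114.9,   45.1,   75.9]), 4145, np.float64(0.0429)) (array([0., 0., 0., 0., 0.]), 0, np.float64(nan))
black [ 537.8 -345.3  134.8   45.2   -8.4]
  return _methods._mean(a, axis=axis, dtype=dtype,
  ret = ret.dtype.type(ret / rcount)
Traceback (most recent call last):
  File "h.py", line 43, in byheight
    n,l,st,_=cv2.connectedComponentsWithStats(k.astype(np.uint8)); i=1+st[1:,4].argmax(); P=W[l==i]
                                                                       ~~~~~~~~~~~~~~~^^
ValueError: attempt to get argmax of an empty sequence
```

View pics/w6.png

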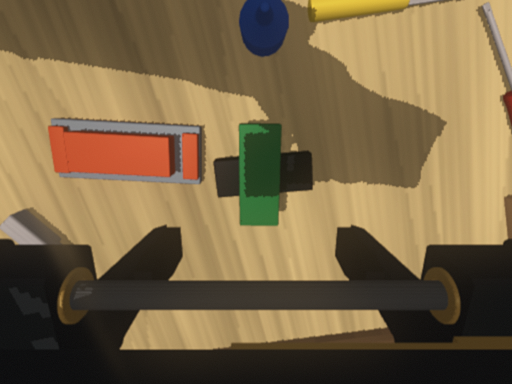

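The orange stone lies in its holder at (125,155), and the green stone lies over the black one at (260,172). I'll measure the orange placement and the green grasp from this image.

```bash
python3 - <<'E'
from h import *; from plant import r
f=np.load("pics/w6.npz");p,d=f["p"],f["d"];c=r.calibration("wrist");W=cloud(c,d)
print("orange in holder",byheight(c,d,(.028,.042),(.3954,-.2843),.1))
k=(W[...,2]>.006)&(W[...,2]<.042)&(np.hypot(W[...,0]-.3954,W[...,1]+.2843)<.1)
n,l,st,_=cv2.connectedComponentsWithStats(k.astype(np.uint8));i=1+st[1:,4].argmax();print("holder",rect(W[l==i][:,:2]))
E
```

```text
orange in holder (array([ 395.3, -283.4,  115.9,   45. ,  -16.4]), 4217, np.float64(0.0328))
holder [ 396.5 -284.5  171.9   70.4  -16.4]
```

Call:
step_arm(
  increments=[
    [[0.2, 0, -2], [0, 0, -0.5]],
    [[0, 0, -3], [0, 0, 0]],
    [[0, 0, -4], [0, 0, 0]],
    [[0, 0, -3], [0, 0, 0]],
    [[0, 0, -2], [0, 0, 0]],
    [[0, 0, -1], [0, 0, 0]],
    [[0, 0, -0.5], [0, 0, 0]],
    [[0, 0, -0.2], [0, 0, 0]],
    [[0, 0, 0], [0, 0, 0]],
    [[0, 0, 0], [0, 0, 0]],
  ],
)

```text
clock: 25.55
tool_pos: [0.5438, -0.3433, 0.043]
eef_rot: [0.787, 0.617, 0.0, 0.001]
contact_force: [0.2, -0.7, 0.7]
opening: 1.0
finger_force: 0.0
```

Call:
step_arm(
  increments=[
    [[0, 0, -0.6], [0, 0, 0]],
    [[0, 0, -0.5], [0, 0, 0]],
    [[0, 0, -0.3], [0, 0, 0]],
    [[0, 0, -0.2], [0, 0, 0]],
    [[0, 0, 0], [0, 0, 0]],
    [[0, 0, 0], [0, 0, 0]],
    [[0, 0, 0], [0, 0, 0]],
    [[0, 0, 0], [0, 0, 0]],
    [[0, 0, 0], [0, 0, 0]],
    [[0, 0, 0], [0, 0, 0]],
  ],
)

```text
clock: 26.55
tool_pos: [0.5432, -0.3429, 0.026]
eef_rot: [0.787, 0.617, 0.0, 0.0]
contact_force: [0.2, -0.7, 1.7]
opening: 1.003
finger_force: 0.0
```

Call:
step_arm(
  increments=[
    [[0, 0, 0], [0, 0, 0]],
    [[0, 0, 0], [0, 0, 0]],
    [[0, 0, 0], [0, 0, 0]],
    [[0, 0, 0], [0, 0, 0]],
    [[0, 0, 0], [0, 0, 0]],
    [[0, 0, 0], [0, 0, 0]],
    [[0, 0, 0], [0, 0, 0]],
    [[0, 0, 0], [0, 0, 0]],
    [[0, 0, 0], [0, 0, 0]],
    [[0, 0, 0], [0, 0, 0]],
  ],
  fingers=0,
  grip_force=30,
)

```text
clock: 27.55
tool_pos: [0.543, -0.3428, 0.0259]
eef_rot: [0.787, 0.617, -0.0, -0.0]
contact_force: [-0.6, 0.5, 0.3]
opening: 0.509
finger_force: 30.0
```

Call:
step_arm(
  increments=[
    [[0, 0, 0.5], [0, 0, 0]],
    [[0, 0, 1], [0, 0, 0]],
    [[0, 0, 2.5], [0, 0, 0]],
    [[0, 0, 4], [0, 0, 0]],
    [[0, 0, 4], [0, 0, 0]],
    [[0, 0, 2.5], [0, 0, 0]],
    [[-0.3, 1, 0.5], [0, 0, 0]],
    [[-0.6, 2, 0], [0, 0, -2]],
    [[-0.9, 3, 0], [0, 0, -4]],
    [[-1.1, 4, 0], [0, 0, -5]],
  ],
)

```text
clock: 28.55
tool_pos: [0.5127, -0.2424, 0.175]
eef_rot: [0.844, 0.536, -0.0, -0.0]
contact_force: [1.0, -0.8, -2.3]
opening: 0.506
finger_force: 30.0
```

Call:
step_arm(
  increments=[
    [[-1.2, 4.2, 0], [0, 0, -5]],
    [[-1.2, 4.2, 0], [0, 0, -5]],
    [[-1.2, 4.2, 0], [0, 0, -5]],
    [[-1.2, 4.2, 0], [0, 0, -5]],
    [[-1.2, 4.2, 0], [0, 0, -5]],
    [[-1.2, 4.2, 0], [0, 0, -5]],
    [[-1.2, 4.2, 0], [0, 0, -5]],
    [[-1.2, 4.2, 0], [0, 0, -5]],
    [[-1.2, 4.2, 0], [0, 0, -5]],
    [[-1, 4, 0], [0, 0, -3.8]],
  ],
)

```text
clock: 29.55
tool_pos: [0.3937, 0.1769, 0.1753]
eef_rot: [0.99, 0.141, -0.001, 0.0]
contact_force: [0.6, 0.0, -2.8]
opening: 0.506
finger_force: 30.0
```

Call:
step_arm(
  increments=[
    [[-0.8, 3.4, 0], [0, 0, 0]],
    [[-0.5, 2.1, 0], [0, 0, 0]],
    [[-0.3, 1.1, 0], [0, 0, 0]],
    [[0, 0, 0], [0, 0, 0]],
    [[0, 0, 0], [0, 0, 0]],
    [[0, 0, 0], [0, 0, 0]],
    [[0, 0, 0], [0, 0, 0]],
    [[0, 0, 0], [0, 0, 0]],
    [[0, 0, 0], [0, 0, 0]],
    [[0, 0, 0], [0, 0, 0]],
  ],
)

```text
clock: 30.55
tool_pos: [0.3803, 0.2409, 0.176]
eef_rot: [0.99, 0.142, 0.0, 0.0]
contact_force: [-0.2, 0.9, -1.3]
opening: 0.505
finger_force: 30.0
```

```bash
cat >> h.py <<'E'
def held(c,p,d,H,zs):
    """held stone's top rect (heights zs) and lateral/long limits of the holder about guess H=(x,y,deg)"""
    W=cloud(c,d); k=(W[...,2]>zs[0])&(W[...,2]<zs[1])&(np.hypot(W[...,0]-H[0],W[...,1]-H[1])<.07); print("stone",rect(W[k][:,:2]),k.sum())
    t=np.radians(H[2]);u=np.array([np.cos(t),np.sin(t)]);v=np.array([-u[1],u[0]])
    k=(W[...,2]>.006)&(W[...,2]<.03)&(np.hypot(W[...,0]-H[0],W[...,1]-H[1])<.105);P=W[k][:,:2]-H[:2]; a,b=P@u*1000,P@v*1000
    for q in (-85,-75,-65,-55,50,60,70,80):
        m=(a>q)&(a<q+8)&(abs(b)<45)
        if m.sum()>60: print(q,m.sum(),np.percentile(b[m],[1,99]).round(1))
    m=(abs(b)<20);print("long limits",np.percentile(a[m],[.5,99.5]).round(1))
E
python3 - <<'E'
from h import *; from plant import r
c,p,d=look(r,"w7"); tool(r)
held(c,p,d,(.380,.241,16.3),(.185,.21))
E
```

```text
t 30.6 pos mm [380.2 241.  176. ] close dir -73.63 toolz [ 1.e-04 -0.e+00 -1.e+00] q7 -1.32 F [ 0.   0.1 -1.8] open 0.507 ff 30.0
stone [382.4 242.  111.3  76.4  16.9] 17072
50 517 [-34.7  34.2]
60 471 [-34.4  33.8]
70 523 [-35.2  33.4]
80 526 [-34.7  33.3]
long limits [39.6 87.2]
```

View pics/w7.png

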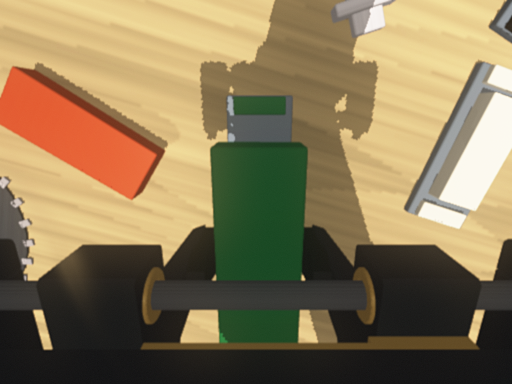

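The green stone is aligned over its holder, with the far green cleat at (259,105). Setting it down.

Call:
step_arm(
  increments=[
    [[0, 0, -1.5], [0, 0, 0]],
    [[0, 0, -3], [0, 0, 0]],
    [[0, 0, -3], [0, 0, 0]],
    [[0, 0, -3], [0, 0, 0]],
    [[0, 0, -2.2], [0, 0, 0]],
    [[0, 0, -1.3], [0, 0, 0]],
    [[0, 0, -0.8], [0, 0, 0]],
    [[0, 0, -0.4], [0, 0, 0]],
    [[0, 0, 0], [0, 0, 0]],
    [[0, 0, 0], [0, 0, 0]],
  ],
)

```text
clock: 31.6
tool_pos: [0.3818, 0.2421, 0.0252]
eef_rot: [0.99, 0.141, -0.001, 0.001]
contact_force: [-0.6, -1.3, -2.5]
opening: 0.505
finger_force: 30.0
```

Call:
step_arm(
  increments=[
    [[0, 0, -0.1], [0, 0, 0]],
    [[0, 0, -0.1], [0, 0, 0]],
    [[0, 0, -0.1], [0, 0, 0]],
    [[0, 0, -0.05], [0, 0, 0]],
    [[0, 0, -0.05], [0, 0, 0]],
    [[0, 0, -0.05], [0, 0, 0]],
    [[0, 0, 0], [0, 0, 0]],
    [[0, 0, 0], [0, 0, 0]],
    [[0, 0, 0], [0, 0, 0]],
    [[0, 0, 0], [0, 0, 0]],
  ],
)

```text
clock: 32.6
tool_pos: [0.3824, 0.2426, 0.0217]
eef_rot: [0.99, 0.143, -0.002, 0.001]
contact_force: [-0.8, 0.9, -2.2]
opening: 0.506
finger_force: 30.0
```

```bash
python3 - <<'E'
from h import *; from plant import r
tool(r); print(r.get_state()["q"].round(3),r.get_state()["joint_torque"].round(1))
E
```

```text
t 32.6 pos mm [382.4 242.6  21.7] close dir -73.61 toolz [-0.0043 -0.0028 -1.    ] q7 -0.95 F [-0.8  0.9 -2.2] open 0.506 ff 30.0
[-0.694  0.913  0.045  2.211 -1.     0.043 -0.952] [  0.  -47.9   2.2  -0.4  -0.   -0.   -0. ]
```

The joints explain it: q6 is at its lower limit (0.04) and q5 is at -1, so the arm can't reach this pose with the elbow as it stands. I'll lift a little and yaw, which with q6 near zero should shift q5 upward.

Call:
step_arm(
  increments=[
    [[0, 0, 1], [0, 0, 0]],
    [[0, 0, 1], [0, 0, 0]],
    [[0, 0, 0], [0, 0, 7]],
    [[0, 0, 0], [0, 0, 7]],
    [[0, 0, 0], [0, 0, 7]],
    [[0, 0, 0], [0, 0, 7]],
    [[0, 0, 0], [0, 0, 7]],
    [[0, 0, 0], [0, 0, 7]],
    [[0, 0, 0], [0, 0, 7]],
    [[0, 0, 0], [0, 0, 0]],
  ],
)

```text
clock: 33.6
tool_pos: [0.3823, 0.2426, 0.0417]
eef_rot: [0.841, 0.54, -0.002, 0.002]
contact_force: [-0.8, -0.0, -2.6]
opening: 0.506
finger_force: 30.0
```

```bash
python3 - <<'E'
from h import *; from plant import r
tool(r); print(r.get_state()["q"].round(3))
E
```

```text
t 33.6 pos mm [382.3 242.6  41.7] close dir -24.58 toolz [-9.e-04 -5.e-03 -1.e+00] q7 -0.51 F [-0.8 -0.  -2.6] open 0.506 ff 30.0
[-0.706  0.87   0.06   2.212 -0.583  0.077 -0.515]
```

Yawing doesn't swing the elbow, but a small planar model of the arm shows the fix. Here the forearm would have to bend past vertical, whereas holding the stone about 30 mm further out puts the pose within range. I'll set the stone on clear bench at (470,150), regrip it off-centre and come back.

Call:
step_arm(
  increments=[
    [[0, 0, 1.5], [0.3, 0, 0]],
    [[0, 0, 1.5], [0, 0, 0]],
    [[1.1, -1.2, 0], [0, 0, -7]],
    [[1.1, -1.2, 0], [0, 0, -7]],
    [[1.1, -1.2, 0], [0, 0, -7]],
    [[1.1, -1.2, 0], [0, 0, -7]],
    [[1.1, -1.2, 0], [0, 0, -7]],
    [[1.1, -1.2, 0], [0, 0, -7]],
    [[1.1, -1.2, 0], [0, 0, -7]],
    [[1.1, -0.9, 0], [0, 0, 0]],
  ],
)

```text
clock: 34.6
tool_pos: [0.4707, 0.1488, 0.0716]
eef_rot: [0.99, 0.141, -0.0, -0.0]
contact_force: [1.1, 0.3, -2.1]
opening: 0.508
finger_force: 30.0
```

Call:
step_arm(
  increments=[
    [[0, 0, 0], [0, 0, 0]],
    [[0, 0, -1], [0, 0, 0]],
    [[0, 0, -1.5], [0, 0, 0]],
    [[0, 0, -1.5], [0, 0, 0]],
    [[0, 0, -1], [0, 0, 0]],
    [[0, 0, -0.5], [0, 0, 0]],
    [[0, 0, -0.3], [0, 0, 0]],
    [[0, 0, -0.2], [0, 0, 0]],
    [[0, 0, 0], [0, 0, 0]],
    [[0, 0, 0], [0, 0, 0]],
  ],
)

```text
clock: 35.6
tool_pos: [0.4706, 0.1497, 0.012]
eef_rot: [0.99, 0.143, 0.0, -0.0]
contact_force: [1.0, 0.8, -1.4]
opening: 0.509
finger_force: 30.0
```

```bash
python3 - <<'E'
from h import *; from plant import r
tool(r); print(r.get_state()["q"].round(3))
E
```

```text
t 35.6 pos mm [470.6 149.7  12. ] close dir -73.61 toolz [ 2.e-04  7.e-04 -1.e+00] q7 -0.8 F [ 1.   0.8 -1.4] open 0.509 ff 30.0
[-0.491  0.948  0.15   2.099 -0.897  0.157 -0.797]
```

q5 drifts negative with clockwise yaw. I'll release here and turn the symmetric gripper +180°, which should carry q5 and the elbow to the side with range to spare.

Call:
step_arm(
  increments=[
    [[0, 0, -0.3], [0, 0, 0]],
    [[0, 0, -0.2], [0, 0, 0]],
    [[0, 0, -0.1], [0, 0, 0]],
    [[0, 0, -0.1], [0, 0, 0]],
    [[0, 0, -0.05], [0, 0, 0]],
    [[0, 0, -0.03], [0, 0, 0]],
    [[0, 0, -0.02], [0, 0, 0]],
    [[0, 0, 0], [0, 0, 0]],
    [[0, 0, 0], [0, 0, 0]],
    [[0, 0, 0], [0, 0, 0]],
  ],
)

```text
clock: 36.6
tool_pos: [0.4704, 0.1496, 0.0038]
eef_rot: [0.99, 0.142, -0.0, -0.0]
contact_force: [-0.5, -0.1, 2.2]
opening: 0.508
finger_force: 30.0
```

Call:
step_arm(
  increments=[
    [[0, 0, 0], [0, 0, 0]],
    [[0, 0, 0], [0, 0, 0]],
    [[0, 0, 0], [0, 0, 0]],
    [[0, 0, 0], [0, 0, 0]],
    [[0, 0, 1], [0, 0, 0]],
    [[0, 0, 2], [0, 0, 0]],
    [[0, 0, 2], [0, 0, 8]],
    [[0, 0, 1], [0, 0, 8]],
    [[0, 0, 0], [0, 0, 8]],
    [[0, 0, 0], [0, 0, 8]],
  ],
  fingers=1,
)

```text
clock: 37.6
tool_pos: [0.4707, 0.1497, 0.0648]
eef_rot: [0.911, 0.413, 0.0, -0.0]
contact_force: [-0.2, -0.8, -0.7]
opening: 1.003
finger_force: 0.0
```

Call:
step_arm(
  increments=[
    [[0, 0, 0], [0, 0, 8]],
    [[0, 0, 0], [0, 0, 8]],
    [[0, 0, 0], [0, 0, 8]],
    [[0, 0, 0], [0, 0, 8]],
    [[0, 0, 0], [0, 0, 8]],
    [[0, 0, 0], [0, 0, 8]],
    [[0, 0, 0], [0, 0, 8]],
    [[0, 0, 0], [0, 0, 8]],
    [[0, 0, 0], [0, 0, 8]],
    [[0, 0, 0], [0, 0, 8]],
  ],
)

```text
clock: 38.6
tool_pos: [0.4705, 0.1492, 0.0643]
eef_rot: [0.433, 0.901, -0.001, 0.0]
contact_force: [0.9, 1.4, 1.0]
opening: 1.003
finger_force: 0.0
```

Call:
step_arm(
  increments=[
    [[0, 0, 0], [0, 0, 8]],
    [[0, 0, 0], [0, 0, 8]],
    [[0, 0, 0], [0, 0, 8]],
    [[0, 0, 0], [0, 0, 8]],
    [[0, 0, 0], [0, 0, 8]],
    [[0, 0, 0], [0, 0, 8]],
    [[0, 0, 0], [0, 0, 8]],
    [[0, 0, 0], [0, 0, 8]],
    [[0, 0, 0], [0, 0, 4]],
    [[0, 0, 0], [0, 0, 0]],
  ],
)

```text
clock: 39.6
tool_pos: [0.4706, 0.149, 0.0642]
eef_rot: [-0.142, 0.99, -0.001, 0.0]
contact_force: [0.2, 0.8, -0.1]
opening: 1.002
finger_force: 0.0
```

```bash
python3 - <<'E'
from h import *; from plant import r
tool(r); print(r.get_state()["q"].round(3))
E
```

```text
t 39.6 pos mm [470.6 149.   64.2] close dir -73.62 toolz [ 0.001  -0.0019 -1.    ] q7 0.87 F [ 0.2  0.8 -0.1] open 1.002 ff 0.0
[-0.275  0.833 -0.206  2.084  0.59   0.28   0.87 ]
```

Call:
step_arm(
  increments=[
    [[0, 0.05, -1], [0.1, 0.05, 0]],
    [[0, 0, -1.5], [0, 0, 0]],
    [[0, 0, -1.5], [0, 0, 0]],
    [[0, 0, -1], [0, 0, 0]],
    [[0, 0, -0.5], [0, 0, 0]],
    [[0, 0, -0.2], [0, 0, 0]],
    [[0, 0, 0], [0, 0, 0]],
    [[0, 0, 0], [0, 0, 0]],
    [[0, 0, 0], [0, 0, 0]],
    [[0, 0, 0], [0, 0, 0]],
  ],
)

```text
clock: 40.6
tool_pos: [0.4707, 0.1501, 0.007]
eef_rot: [-0.142, 0.99, 0.001, 0.0]
contact_force: [0.2, 0.4, 0.6]
opening: 1.0
finger_force: 0.0
```

Call:
step_arm(
  increments=[
    [[0, 0, 0], [0, 0, 0]],
    [[0, 0, 0], [0, 0, 0]],
    [[0, 0, 0], [0, 0, 0]],
    [[0, 0, 0], [0, 0, 0]],
    [[0, 0, 0], [0, 0, 0]],
    [[0, 0, 0], [0, 0, 0]],
    [[0, 0, 0], [0, 0, 0]],
    [[0, 0, 0], [0, 0, 0]],
    [[0, 0, 0], [0, 0, 0]],
    [[0, 0, 0], [0, 0, 0]],
  ],
  fingers=0,
  grip_force=30,
)

```text
clock: 41.6
tool_pos: [0.4705, 0.1501, 0.0066]
eef_rot: [-0.142, 0.99, 0.001, -0.0]
contact_force: [-0.4, 0.3, -1.1]
opening: 0.508
finger_force: 30.0
```

```bash
python3 - <<'E'
from h import *; from plant import r
tool(r); print(r.get_state()["q"].round(3))
E
```

```text
t 41.6 pos mm [470.5 150.1   6.6] close dir -73.62 toolz [-5.0e-04  1.1e-03 -1.0e+00] q7 0.83 F [-0.4  0.3 -1.1] open 0.508 ff 30.0
[-0.342  0.946 -0.097  2.092  0.633  0.132  0.829]
```

Call:
step_arm(
  increments=[
    [[0, 0, 0.5], [0, 0, 0]],
    [[0, 0, 1.5], [0, 0, 0]],
    [[0, 0, 2], [0, 0, 0]],
    [[-1.5, 1.5, 0], [0, 0, 0]],
    [[-2, 2, 0], [0, 0, 0]],
    [[-2.5, 2.5, 0], [0, 0, 0]],
    [[-2, 2, 0], [0, 0, 0]],
    [[-1, 1.1, 0], [0, 0, 0]],
    [[0, 0, 0], [0, 0, 0]],
    [[0, 0, 0], [0, 0, 0]],
  ],
)

```text
clock: 42.6
tool_pos: [0.3808, 0.2408, 0.0468]
eef_rot: [-0.143, 0.99, 0.0, -0.0]
contact_force: [0.4, 0.1, -2.1]
opening: 0.509
finger_force: 30.0
```

```bash
python3 - <<'E'
from h import *; from plant import r
c,p,d=look(r,"w8");tool(r); print(r.get_state()["q"].round(3))
W=cloud(c,d)
S=W[(W[...,2]>.052)&(W[...,2]<.075)&(np.hypot(W[...,0]-.38,W[...,1]-.24)<.075)];print("stone",rect(S[:,:2]))
held(c,p,d,(.380,.241,16.3),(.052,.075))
E
```

```text
t 42.65 pos mm [381.3 240.2  46.8] close dir -73.69 toolz [ 1.e-04  3.e-04 -1.e+00] q7 0.65 F [-1.1 -1.5 -2.4] open 0.508 ff 30.0
[-0.629  0.853 -0.057  2.218  0.543  0.083  0.647]
stone [380.2 241.2 115.1  76.1  16.3]
stone [380.2 241.2 115.1  76.1  16.3] 16891
-85 1484 [-33.7  33.9]
-75 1585 [-34.1  33.8]
-65 1445 [-34.1  33.9]
-55 298 [-34.8  34.4]
80 67 [-34.9  34.4]
long limits [-84.5 -54.7]
```

View pics/w8.png

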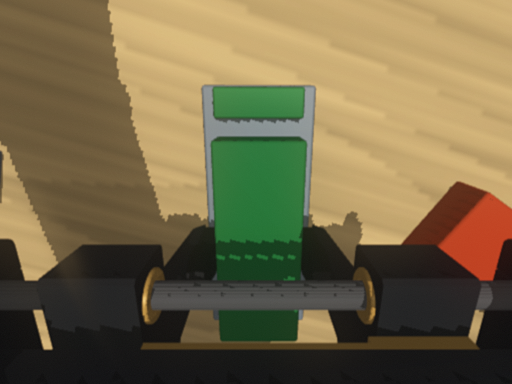

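The green stone is aligned with its board, with the near green cleat at (259,102). Descending.

Call:
step_arm(
  increments=[
    [[0, 0.05, -0.5], [0, 0, 0]],
    [[0, 0, -0.7], [0, 0, 0]],
    [[0, 0, -0.5], [0, 0, 0]],
    [[0, 0, -0.3], [0, 0, 0]],
    [[0, 0, -0.2], [0, 0, 0]],
    [[0, 0, -0.2], [0, 0, 0]],
    [[0, 0, -0.1], [0, 0, 0]],
    [[0, 0, 0], [0, 0, 0]],
    [[0, 0, 0], [0, 0, 0]],
    [[0, 0, 0], [0, 0, 0]],
  ],
)

```text
clock: 43.65
tool_pos: [0.381, 0.2417, 0.022]
eef_rot: [-0.142, 0.99, 0.0, -0.001]
contact_force: [-0.3, 0.5, -2.1]
opening: 0.504
finger_force: 30.0
```

```bash
python3 - <<'E'
from h import *; from plant import r
tool(r); print(r.get_state()["q"].round(3))
E
```

```text
t 43.65 pos mm [381.  241.7  22. ] close dir -73.64 toolz [-1.7e-03  3.0e-04 -1.0e+00] q7 0.04 F [-0.3  0.5 -2.1] open 0.504 ff 30.0
[-0.634  0.908 -0.052  2.218  1.152  0.044  0.038]
```

Call:
step_arm(
  increments=[
    [[0, 0, -0.05], [0, 0, 0]],
    [[0, 0, -0.05], [0, 0, 0]],
    [[0, 0, -0.05], [0, 0, 0]],
    [[0, 0, -0.05], [0, 0, 0]],
    [[0, 0, -0.05], [0, 0, 0]],
    [[0, 0, -0.03], [0, 0, 0]],
    [[0, 0, -0.03], [0, 0, 0]],
    [[0, 0, -0.03], [0, 0, 0]],
    [[0, 0, 0], [0, 0, 0]],
    [[0, 0, 0], [0, 0, 0]],
  ],
)

```text
clock: 44.65
tool_pos: [0.381, 0.2419, 0.0188]
eef_rot: [-0.143, 0.99, 0.0, -0.001]
contact_force: [0.0, -0.2, -2.6]
opening: 0.508
finger_force: 30.0
```

```bash
python3 - <<'E'
from h import *; from plant import r
tool(r); print(r.get_state()["q"].round(3))
E
```

```text
t 44.65 pos mm [381.  241.9  18.8] close dir -73.61 toolz [-1.5e-03  6.0e-04 -1.0e+00] q7 -0.14 F [ 0.  -0.2 -2.6] open 0.508 ff 30.0
[-0.633  0.915 -0.055  2.218  1.331  0.044 -0.14 ]
```

Call:
step_arm(
  increments=[
    [[0, -0.05, -0.02], [0, 0, 0]],
    [[0, 0, -0.03], [0, 0, 0]],
    [[0, 0, -0.02], [0, 0, 0]],
    [[0, 0, -0.02], [0, 0, 0]],
    [[0, 0, -0.02], [0, 0, 0]],
    [[0, 0, 0], [0, 0, 0]],
    [[0, 0, 0], [0, 0, 0]],
    [[0, 0, 0], [0, 0, 0]],
    [[0, 0, 0], [0, 0, 0]],
    [[0, 0, 0], [0, 0, 0]],
  ],
)

```text
clock: 45.65
tool_pos: [0.381, 0.2415, 0.0186]
eef_rot: [-0.143, 0.99, 0.001, -0.0]
contact_force: [-0.6, -0.5, 10.0]
opening: 0.507
finger_force: 30.0
```

Call:
step_arm(
  increments=[
    [[0, 0, 0], [0, 0, 0]],
    [[0, 0, 0], [0, 0, 0]],
    [[0, 0, 0], [0, 0, 0]],
    [[0, 0, 0], [0, 0, 0]],
    [[0, 0, 1], [0, 0, 0]],
    [[0, 0, 2], [0, 0, 0]],
    [[0, 0, 4], [0, 0, 0]],
    [[0, 0, 4], [0, 0, 0]],
    [[0, 0, 4], [0, 0, 0]],
    [[0.5, -2, 3], [0, 0, -2]],
  ],
  fingers=1,
)

```text
clock: 46.65
tool_pos: [0.3858, 0.2241, 0.2002]
eef_rot: [-0.127, 0.992, 0.003, 0.0]
contact_force: [0.5, -0.2, -0.4]
opening: 0.997
finger_force: 0.0
```

Call:
step_arm(
  increments=[
    [[1.1, -4.1, 0], [0, 0, -2]],
    [[1.1, -4.1, 0], [0, 0, -2]],
    [[1.1, -4.1, 0], [0, 0, -2]],
    [[1.1, -4.1, 0], [0, 0, -2]],
    [[1.1, -4.1, 0], [0, 0, -2]],
    [[1.1, -4.1, 0], [0, 0, -2]],
    [[1.1, -4.1, 0], [0, 0, -2]],
    [[1.1, -4.1, 0], [0, 0, -2]],
    [[1.1, -4.1, 0], [0, 0, -2]],
    [[1.1, -4.1, 0], [0, 0, -2]],
  ],
)

```text
clock: 47.65
tool_pos: [0.4957, -0.1906, 0.1975]
eef_rot: [0.05, 0.999, 0.0, -0.001]
contact_force: [0.0, -0.1, 0.1]
opening: 1.004
finger_force: 0.0
```

Call:
step_arm(
  increments=[
    [[1.2, -4.1, 0], [0, 0, -2.4]],
    [[1.2, -4.1, 0], [0, 0, 0]],
    [[1.1, -4.1, 0], [0, 0, 0]],
    [[0.8, -2.3, 0], [0, 0, 0]],
    [[0.4, -0.9, 0], [0, 0, 0]],
    [[0, 0, 0], [0, 0, 0]],
    [[0, 0, 0], [0, 0, 0]],
    [[0, 0, 0], [0, 0, 0]],
    [[0, 0, 0], [0, 0, 0]],
    [[0, 0, 0], [0, 0, 0]],
  ],
)

```text
clock: 48.65
tool_pos: [0.543, -0.3427, 0.198]
eef_rot: [0.069, 0.998, 0.001, -0.001]
contact_force: [0.3, 0.5, 0.5]
opening: 0.999
finger_force: 0.0
```

```bash
python3 - <<'E'
from h import *; from plant import r
c,p,d=look(r,"w9"); tool(r);print(r.get_state()["q"].round(3))
print("black",byheight(c,d,(.013,.03),(.545,-.344),.09))
c=r.calibration("top");p,d=r.snapshot("top");np.savez("pics/t9.npz",p=p,d=d)
print("green placed",byheight(c,d,(.029,.04),(.381,.241),.09),"hG",pose(c,p,"green",(160,222,202,288),.02))
cv2.imwrite("pics/t9c.png",cv2.resize(p[120:300,140:400,::-1],None,fx=3,fy=3,interpolation=cv2.INTER_CUBIC))
E
```

```text
t 48.7 pos mm [ 543.  -343.   197.9] close dir 82.05 toolz [-0.0012  0.001  -1.    ] q7 1.41 F [ 0.2  0.3 -0. ] open 0.998 ff 0.0
[ 0.849  0.836 -0.695  1.534  0.602  0.996  1.413]
black (array([ 546.4, -346.8,  114.5,   45. ,   -8.5]), 3657, np.float64(0.021))
green placed (array([380.1, 241.4, 115.3,  45.1,  16.6]), 427, np.float64(0.0339)) hG (array([380.5, 240.5, 165.9,  50.7,  16.2]), 626)
```

View pics/t9c.png

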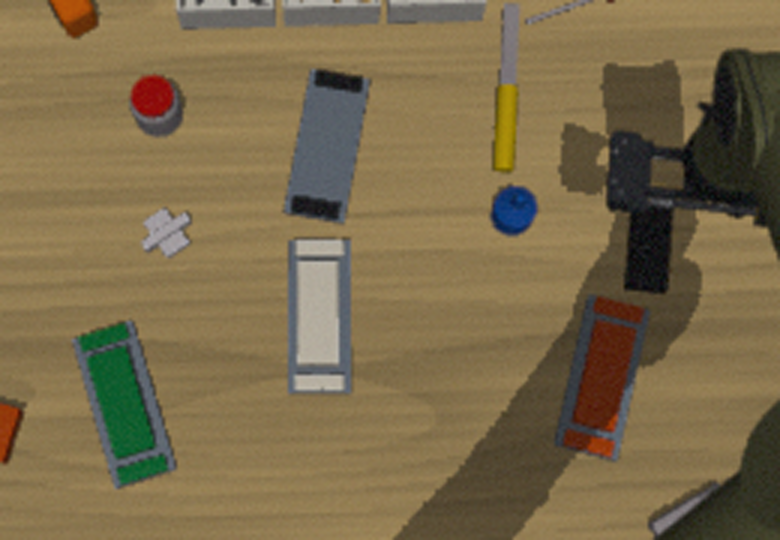

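White, orange and green all sit flat in their matching holders, and the jar and can haven't moved. Now the black stone.

Call:
step_arm(
  increments=[
    [[0.3, -0.35, -2], [-0.05, -0.05, -0.5]],
    [[0, 0, -3], [0, 0, 0]],
    [[0, 0, -4], [0, 0, 0]],
    [[0, 0, -3.5], [0, 0, 0]],
    [[0, 0, -2.5], [0, 0, 0]],
    [[0, 0, -1.5], [0, 0, 0]],
    [[0, 0, -0.8], [0, 0, 0]],
    [[0, 0, -0.4], [0, 0, 0]],
    [[0, 0, -0.1], [0, 0, 0]],
    [[0, 0, 0], [0, 0, 0]],
  ],
)

```text
clock: 49.75
tool_pos: [0.5467, -0.3474, 0.0207]
eef_rot: [0.074, 0.997, -0.0, 0.001]
contact_force: [-0.5, 1.1, 0.1]
opening: 1.002
finger_force: 0.0
```

Call:
step_arm(
  increments=[
    [[0, 0, -0.6], [0, 0, 0]],
    [[0, 0, -0.5], [0, 0, 0]],
    [[0, 0, -0.1], [0, 0, 0]],
    [[0, 0, 0], [0, 0, 0]],
    [[0, 0, 0], [0, 0, 0]],
    [[0, 0, 0], [0, 0, 0]],
    [[0, 0, 0], [0, 0, 0]],
    [[0, 0, 0], [0, 0, 0]],
    [[0, 0, 0], [0, 0, 0]],
    [[0, 0, 0], [0, 0, 0]],
  ],
)

```text
clock: 50.75
tool_pos: [0.546, -0.3471, 0.0077]
eef_rot: [0.074, 0.997, 0.0, -0.0]
contact_force: [0.3, 0.2, -0.2]
opening: 1.002
finger_force: 0.0
```

Call:
step_arm(
  increments=[
    [[0, 0, 0], [0, 0, 0]],
    [[0, 0, 0], [0, 0, 0]],
    [[0, 0, 0], [0, 0, 0]],
    [[0, 0, 0], [0, 0, 0]],
    [[0, 0, 0], [0, 0, 0]],
    [[0, 0, 0], [0, 0, 0]],
    [[0, 0, 0], [0, 0, 0]],
    [[0, 0, 0], [0, 0, 0]],
    [[0, 0, 0], [0, 0, 0]],
    [[0, 0, 0], [0, 0, 0]],
  ],
  fingers=0,
  grip_force=30,
)

```text
clock: 51.75
tool_pos: [0.5459, -0.3472, 0.0077]
eef_rot: [0.074, 0.997, 0.0, -0.0]
contact_force: [-0.8, -0.7, 0.4]
opening: 0.508
finger_force: 30.0
```

```bash
python3 - <<'E'
from h import *; from plant import r
tool(r)
E
```

```text
t 51.75 pos mm [ 545.9 -347.2    7.7] close dir 81.48 toolz [-3.e-04  1.e-04 -1.e+00] q7 1.26 F [-0.8 -0.7  0.4] open 0.508 ff 30.0
```

Call:
step_arm(
  increments=[
    [[0, 0, 0.5], [0, 0, 0]],
    [[0, 0, 1], [0, 0, 0]],
    [[0, 0, 2.5], [0, 0, 0]],
    [[0, 0, 4], [0, 0, 0]],
    [[0, 0, 4], [0, 0, 0]],
    [[0, 0, 4], [0, 0, 0]],
    [[0, 0, 1.5], [0, 0, 0]],
    [[0.5, 1.5, 0], [0, 0, -1]],
    [[1, 3, 0], [0, 0, -1]],
    [[1.3, 4, 0], [0, 0, -1.1]],
  ],
)

```text
clock: 52.75
tool_pos: [0.5724, -0.264, 0.1816]
eef_rot: [0.104, 0.995, -0.001, -0.001]
contact_force: [0.4, 0.1, -2.3]
opening: 0.505
finger_force: 30.0
```

Call:
step_arm(
  increments=[
    [[1.4, 4.2, 0], [0, 0, 0]],
    [[1.4, 4.2, 0], [0, 0, 0]],
    [[1.4, 4.2, 0], [0, 0, 0]],
    [[1.4, 4.2, 0], [0, 0, 0]],
    [[1.4, 4.2, 0], [0, 0, 0]],
    [[1.3, 3.5, 0], [0, 0, 0]],
    [[0.7, 2, 0], [0, 0, 0]],
    [[0.2, 0.8, 0], [0, 0, 0]],
    [[0, 0, 0], [0, 0, 0]],
    [[0, 0, 0], [0, 0, 0]],
  ],
)

```text
clock: 53.75
tool_pos: [0.6653, 0.0084, 0.182]
eef_rot: [0.102, 0.995, -0.001, -0.001]
contact_force: [-0.1, -0.2, -2.6]
opening: 0.51
finger_force: 30.0
```

Call:
step_arm(
  increments=[
    [[0, 0, 0], [0, 0, 0]],
    [[0, 0, 0], [0, 0, 0]],
    [[0, 0, -2], [0, 0, 0]],
    [[0, 0, -3], [0, 0, 0]],
    [[0, 0, -3], [0, 0, 0]],
    [[0, 0, -2], [0, 0, 0]],
    [[0, 0, 0], [0, 0, 0]],
    [[0, 0, 0], [0, 0, 0]],
    [[0, 0, 0], [0, 0, 0]],
    [[0, 0, 0], [0, 0, 0]],
  ],
)

```text
clock: 54.75
tool_pos: [0.667, 0.011, 0.0844]
eef_rot: [0.101, 0.995, 0.0, 0.001]
contact_force: [0.2, 0.2, -3.3]
opening: 0.512
finger_force: 30.0
```

```bash
python3 - <<'E'
from h import *; from plant import r
c,p,d=look(r,"w10");tool(r); print(r.get_state()["q"].round(3))
held(c,p,d,(.6659,.0108,-11.6),(.09,.11))
E
```

```text
t 54.8 pos mm [666.8  11.   84.1] close dir 78.37 toolz [ 2.1e-03  5.0e-04 -1.0e+00] q7 0.75 F [ 0.5  0.  -3.4] open 0.506 ff 30.0
[ 0.198  0.987 -0.561  1.529  0.654  0.817  0.75 ]
stone [667.9  11.6 115.5  75.2 -11.7] 16301
-85 771 [-33.8  34. ]
-75 1104 [-33.9  34.2]
-65 940 [-33.8  34.2]
-55 826 [-33.9  34.2]
long limits [-82.8 -48.7]
```

View pics/w10.png

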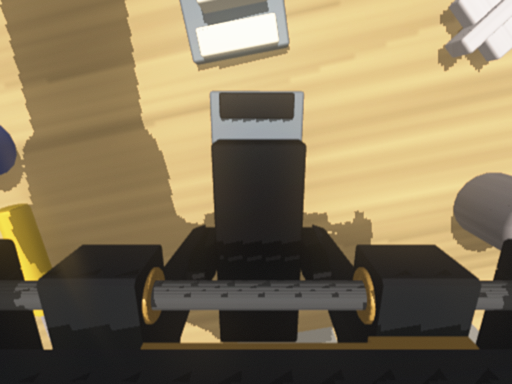

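The black stone is aligned over its holder, with the near black cleat at (257,105). Lowering.

Call:
step_arm(
  increments=[
    [[0, 0, -1], [0, 0.1, 0]],
    [[0, 0, -1.5], [0, 0, 0]],
    [[0, 0, -1.5], [0, 0, 0]],
    [[0, 0, -0.8], [0, 0, 0]],
    [[0, 0, -0.5], [0, 0, 0]],
    [[0, 0, -0.3], [0, 0, 0]],
    [[0, 0, -0.1], [0, 0, 0]],
    [[0, 0, 0], [0, 0, 0]],
    [[0, 0, 0], [0, 0, 0]],
    [[0, 0, 0], [0, 0, 0]],
  ],
)

```text
clock: 55.8
tool_pos: [0.6663, 0.0109, 0.0262]
eef_rot: [0.101, 0.995, 0.0, -0.001]
contact_force: [0.3, 0.7, -2.1]
opening: 0.504
finger_force: 30.0
```

```bash
python3 - <<'E'
from h import *; from plant import r
tool(r)
E
```

```text
t 55.8 pos mm [666.3  10.9  26.2] close dir 78.38 toolz [-1.2e-03  3.0e-04 -1.0e+00] q7 0.71 F [ 0.3  0.7 -2.1] open 0.504 ff 30.0
```

Call:
step_arm(
  increments=[
    [[0, 0, -0.1], [0, -0.05, 0]],
    [[0, 0, -0.1], [0, 0, 0]],
    [[0, 0, -0.1], [0, 0, 0]],
    [[0, 0, -0.1], [0, 0, 0]],
    [[0, 0, -0.05], [0, 0, 0]],
    [[0, 0, -0.05], [0, 0, 0]],
    [[0, 0, -0.05], [0, 0, 0]],
    [[0, 0, -0.03], [0, 0, 0]],
    [[0, 0, 0], [0, 0, 0]],
    [[0, 0, 0], [0, 0, 0]],
  ],
)

```text
clock: 56.8
tool_pos: [0.666, 0.0109, 0.0199]
eef_rot: [0.101, 0.995, 0.0, -0.001]
contact_force: [0.6, 0.4, -2.3]
opening: 0.505
finger_force: 30.0
```

Call:
step_arm(
  increments=[
    [[0, 0, -0.02], [0, 0, 0]],
    [[0, 0, -0.02], [0, 0, 0]],
    [[0, 0, -0.02], [0, 0, 0]],
    [[0, 0, -0.02], [0, 0, 0]],
    [[0, 0, -0.02], [0, 0, 0]],
    [[0, 0, 0], [0, 0, 0]],
    [[0, 0, 0], [0, 0, 0]],
    [[0, 0, 0], [0, 0, 0]],
    [[0, 0, 0], [0, 0, 0]],
    [[0, 0, 0], [0, 0, 0]],
  ],
)

```text
clock: 57.8
tool_pos: [0.666, 0.0109, 0.0197]
eef_rot: [0.101, 0.995, -0.0, -0.0]
contact_force: [-2.8, -1.3, 6.2]
opening: 0.509
finger_force: 30.0
```

Contact. I'll release, rise, back off sideways and check everything.

Call:
step_arm(
  increments=[
    [[0, 0, 0], [0, 0, 0]],
    [[0, 0, 0], [0, 0, 0]],
    [[0, 0, 0], [0, 0, 0]],
    [[0, 0, 0], [0, 0, 0]],
    [[0, 0, 1], [0, 0, 0]],
    [[0, 0, 2], [0, 0, 0]],
    [[0, 0, 4], [0, 0, 0]],
    [[0, 0, 4], [0, 0, 0]],
    [[0, 0, 4], [0, 0, 0]],
    [[0, 0, 3], [0, 0, 0]],
  ],
  fingers=1,
)

```text
clock: 58.8
tool_pos: [0.6669, 0.0115, 0.2039]
eef_rot: [0.101, 0.995, 0.001, 0.002]
contact_force: [-0.1, 0.9, 0.1]
opening: 0.998
finger_force: 0.0
```

Call:
step_arm(
  increments=[
    [[-1, -3, 1], [0, 0, 0]],
    [[-1, -4, 1], [0, 0, 0]],
    [[-1, -4, 0], [0, 0, 0]],
    [[-1, -4, 0], [0, 0, 0]],
    [[-1, -4, 0], [0, 0, 0]],
    [[-1, -4, 0], [0, 0, 0]],
    [[0, -2, 0], [0, 0, 0]],
    [[0, 0, 0], [0, 0, 0]],
    [[0, 0, 0], [0, 0, 0]],
    [[0, 0, 0], [0, 0, 0]],
  ],
)

```text
clock: 59.8
tool_pos: [0.6066, -0.2365, 0.2199]
eef_rot: [0.1, 0.995, 0.001, 0.0]
contact_force: [0.1, 0.1, -0.2]
opening: 0.999
finger_force: 0.0
```

```bash
python3 - <<'E'
from h import *; from plant import r
tool(r); c=r.calibration("top");p,d=r.snapshot("top")
for n,x,y in [("white",.472,.025),("orange",.396,-.284),("green",.381,.241),("black",.666,.011)]:
    try: print(n,byheight(c,d,(.029,.04),(x,y),.09))
    except Exception as e: print(n,"hidden")
cv2.imwrite("pics/t11c.png",cv2.resize(p[120:300,140:400,::-1],None,fx=3,fy=3,interpolation=cv2.INTER_CUBIC))
E
```

```text
t 59.8 pos mm [ 606.6 -236.5  219.9] close dir 78.57 toolz [ 3.0e-04  1.7e-03 -1.0e+00] q7 1.21 F [ 0.1  0.1 -0.2] open 0.999 ff 0.0
white (array([471.1,  26.2, 114.3,  43. ,  -1.6]), 407, np.float64(0.0342))
orange (array([ 395.4, -283.3,  115.5,   45.4,  -16.6]), 432, np.float64(0.034))
green (array([379.8, 241.2, 114.5,  45.1,  16.3]), 431, np.float64(0.0341))
black (array([665.8,  12.1, 116.5,  45. , -11.5]), 376, np.float64(0.0336))
```

View pics/t11c.png

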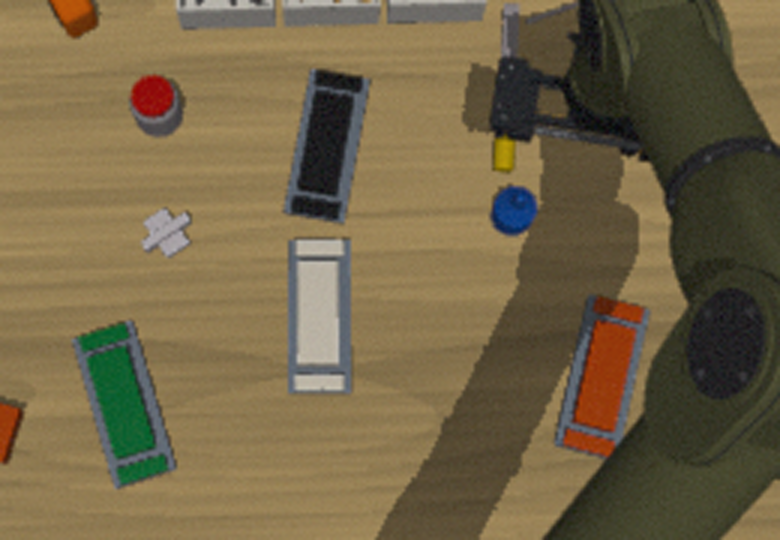

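All four stones lie flat and centred between the cleats of their own colour, and the jar at (157,103) and the can at (515,210) stand where they were. The gripper is clear, so I'm handing in.

```bash
python3 -c "
from plant import r; print(r.finish_job())"
```

```text
the job is handed in; nothing more can be done
None
```

The job is handed in at about 60 s: all four stones lie flat between the cleats of their own colour, within about 2 mm of centre. Each upper stone came off first. The green stone was set down once on clear bench for a regrip, and the jar and oil can were not moved.

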